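# Fetch the drum-hardware tray from behind the spray cans

## Task

Stand the orange and the blue spray can, which block the red parts tray, aside on the black rubber mat; then take the tray and seat it level on the grey base box, its slot down over the yellow key. Once it is seated, put each can back upright in the middle of the disc of its own colour. Keep the cans and the tray from tipping over, and leave the mug, screwdriver and tape roll where they are.

Things in the scene. Friction and masses are not known exactly. Their poses are not given: they have to be found in the camera images.
- can_orange_center (a point): Orange spray can, white band, loose, 250 g: 52 mm diameter, straight side up to 88 mm, 104 mm tall with a small white nozzle. Starts on the orange disc. Point: on its axis, 52 mm above its foot; z up. Grip it from above by its side, 65 mm or more above its foot (clear of the tray), fingers closing across the line joining the two discs: the other can is 22 mm away along that line.
- can_blue_center (a point): Blue spray can, otherwise the same as the orange one; it starts standing on the blue disc. The point is on its axis, 52 mm above its foot.
- tray_center (a point): Red open parts tray with brass wing nuts fixed in it, loose, 180 g: 56 (x) by 84 (y) by 40 mm high, walls 4 mm. It lies on the plywood board behind the cans. In the middle of its +y end a slot 20 mm wide, open outward, above and below, runs in from y = 42 to y = 20 mm. Point: centre of the outline, 20 mm above the underside; z up. Grip it across x by the two long outer walls.
- disc_orange: Orange disc, home of the orange can, fixed on a plywood board (180 by 200 mm, 12 mm thick): 68 mm diameter, 3 mm thick. Origin: centre of its underside, 12 mm above the bench. The two discs' centres are 74 mm apart; which one is on the left changes.
- disc_blue: Blue disc, like the orange one: the home of the blue can.
- mat: Black rubber mat, fixed on the bench left or right of the board: 130 mm along its x, 200 mm along its y, 4 mm thick. Origin at the centre of its underside; z up. The side area for the two cans.
- base: Grey box, screwed to the bench on the other side of the board from the mat: 60 (x) by 88 (y) mm, flat top 40 mm up. Yellow key 10 by 10 mm on it at x = 0, y = 31 mm, 22 mm tall (last 6 mm: 6 by 6). Origin: centre of the underside, z up. The seated tray lies on the flat top, centre 60 mm straight above this origin, its +y along the box's +y.
- mug: White mug, 80 mm diameter, 90 mm tall, loose, a bystander at the far left. Origin at the centre of its underside.
- driver: Screwdriver with a green handle, loose, lying at the far right, a bystander. Origin at its underside, x along the tool.
- tape: Yellow tape roll lying flat, 80 mm diameter, 24 mm tall, loose, a bystander between the robot and the board. Origin at the centre of its underside.
Not all that is in view belongs to the job. What is shaped like the part that bears can_orange_center but green is not meant.

How it is judged:
By the outcome, as a careful person would: the job done as asked, in the order asked, and still so for the second after the job is handed in, with the robot touching nothing.
It also fails if it takes over 134 s, if anything falls off the work surface, if the arm or the gripper's body presses on something with over 40 N, if the wrist force passes 120 N, or if a joint passes its speed limit or range.

## Robot

A 6-joint arm with a two-finger parallel gripper is mounted at the origin on the work surface. World frame = base frame: x ahead of the robot, y to its left, z up, the work surface at z = 0. Lengths are in mm, angles in rad, forces in N, time in s.
With the tool pointing down it reaches from about 350 to 875 mm from the base axis. Payload 15.5 kg.
Tool frame: the origin (TCP) lies at the very end of the fingers, on their centre line; the grasp point (between the pads) lies 19 mm behind it; z points along the fingers, y is the line along which they close (so a half turn about z gives the same grasp; the last joint's range is limited). The gripper opens to 85 mm and grips with 20 to 120 N. Pads are 22 mm wide; open, the fingers measure 114 mm over their backs; the gripper's body (76 mm by 85 mm) begins 54 mm behind the grasp point. The pads swing forward as they close: fully open they stand 13 mm farther back than shut.
Start: joints at [-1.306, 0.494, 1.345, -0, 1.302, -0.096], TCP at [220.055, -584.98, 191.677] pointing down, gripper open.
Joint ranges: [-2.91, 2.91], [-0.82, 2.16], [0.22, 2.67], [-1.22, 4.37], [0.12, 2.79], [-3.08, 3.08]. Speed limits (rad/s): [1.89, 1.89, 2.57, 3.01, 3.01, 3.01].

## Interface

Orientations are given as a rotation vector (axis times angle).
In Python, from rig import * gives the robot as it stands.
- The arm moves only by the tool play_rows, never from a script. Its argument "targets" is a list of rows, each a list of 7 numbers: the shift along the tool's x, y, z in mm, then the turn, a rotation vector about the tool's x, y, z in rad, then the finger opening in mm, from 0 to 85.4. A call has 1 to 5 rows; each row shifts and turns the commanded pose from where the row before left it, along the tool's axes as they then stand; what a row does not reach is not made up. A row lasts 1/12 s, in which the tool goes at most 41.7 mm and 7.16 degrees, less where a joint would pass 70% of its speed; a pose out of reach is approached as far as the arm can. A call is refused whole if a number of a shift passes 41.7 or a number of a turn 0.125, either way. A call with a gripper value outside its range is refused whole. The fingers move at their own pace and stop on an object; the grip force is fixed at half the most. Time passes only in rows, so rows that do not move let the fingers close. It gives the time, the measured TCP pose, the force, the opening and the grip force at its end, in the units of the state.
- read_state(): the state, without advancing time (a new reading comes with each control period).
- capture(name): name is "scene" or "top" or "wrist"; returns a dict with "frame" (480x640x3 uint8, red, green, blue), "mtx" (3x3 intrinsics, pixels), "distortion" ([k1, k2, p1, p2, k3] as OpenCV has them; the pictures are not rectified), "world_to_cam" (4x4, takes a point from world to camera coordinates). Camera axes: x right, y up, looking along -z (the intrinsics and any distortion apply to the point x, -y, -z); pixel columns grow to the right and rows downward; lengths in mm; the calibration is good to about 2 mm. A picture is of the moment at which its call begins. There is no depth.
- sign_off(): hands the job in; it is judged then, once.
Trained networks look in a picture, given as the dict that the camera call returned (one of the last four; its "shot" number tells which), for a name from the list of things; names that differ only in an ending like _2 or _b are one class to them, and where a whole thing is asked for, a point or a joint stands for the part that bears it (a point fixed in the world has none). Each returns a list of dicts, best first, with "conf" (0 to 1); they miss things now and then, are a little off and sometimes report something else, mostly with a low value. They report only what shows in the picture. A call takes as long as a camera call. They do not tell look-alikes from the thing itself.
- find_in(picture, thing): "rect" ([left, top, right, bottom] in pixels, round what is visible of it).
- regions_of(picture, thing): "mask" (480x640 bool, what is visible of it) and "rect" ([left, top, right, bottom] in pixels, round what is visible of it).
The state is a dict: "clock": time; "joints": joint angles; "joint_velocities": joint speeds; "effort": joint torques, N m; "tcp_pos": TCP position; "eef_rot": TCP orientation; "wrist_force": force on the tool from outside, world axes, zero at the start; "wrist_torque": the same for the moment, N m; "grip_width": opening from 0.0 (shut) to 1.0 (fully open); "grip_force": force on a finger pad.
Only numpy, scipy, OpenCV 4.12 (cv2) and the standard library are available. Lean on these libraries where they do the work, as an engineer would, in place of code of your own. Each camera call takes 0.05 s, during which the arm holds its last target. There are 200 camera calls.

## Working session

There is one attempt and no reset: what is moved stays moved. The work goes in short steps, Python scripts to look and compute and a tool call to move; the robot and the scene stay as the last step left them, time stands still between calls to the robot, and variables do not carry over. Pictures are saved under pics/ and viewed, at most 14 in all, crops included, and the job is handed in when it is done.

Besides the shell and the picture viewer there is one more tool, called after "Call:" as name(argument=value, ...) on one line, values as JSON. play_rows: Moves the arm, as the interface text tells. Its arguments: {"type":"object","properties":{"targets":{"type":"array"}},"required":["targets"]}

```bash
ls; mkdir -p pics
python3 - <<'E'
from rig import *
import cv2,numpy as np
s=read_state();print(s)
for n in("scene","top"):
    c=capture(n);cv2.imwrite(f"pics/{n}0.png",c["frame"][:,:,::-1]);print(n,c["mtx"].tolist(),c["distortion"],np.round(c["world_to_cam"],3).tolist())
    for t in("can_orange_center","can_blue_center","tray_center","disc_orange","disc_blue","mat","base"):
        print(t,[(np.round(r["rect"]).tolist(),round(r["conf"],2)) for r in find_in(c,t)][:4])
E
```

```text
pics
{'clock': 0.0, 'joints': array([-1.30648966e+00,  4.94213000e-01,  1.34611599e+00,  1.32869025e-05,
        1.30244956e+00, -9.55010016e-02]), 'joint_velocities': array([ 0.00134506,  0.00030348, -0.00097777,  0.00154233,  0.00090062,
       -0.00114771]), 'effort': array([ 3.58199322e-04, -8.82145429e+01, -3.83869922e+01, -2.66915049e-05,
        1.00988382e-02,  1.99660440e-05]), 'tcp_pos': array([ 219.96561983, -584.60502516,  191.08685042]), 'eef_rot': array([-3.08972752e+00, -5.61923665e-01,  1.36938248e-04]), 'wrist_force': array([0.36125221, 0.01182051, 0.71173474]), 'wrist_torque': array([ 0.04240826, -0.04497048,  0.01541633]), 'grip_force': 0.0, 'grip_width': 1.0019257534790411}
scene [[444.1644676546255, 0.0, 325.74691579427554], [0.0, 444.1644676546255, 249.76430534731384], [0.0, 0.0, 1.0]] [-0.07338939  0.          0.          0.          0.        ] [[-0.574, 0.819, 0.003, 313.526], [-0.657, -0.463, 0.595, 311.569], [0.488, 0.34, 0.804, -1064.679], [0.0, 0.0, 0.0, 1.0]]
can_orange_center [([412.0, 230.0, 450.0, 282.0], 0.87), ([325.0, 232.0, 356.0, 281.0], 0.66)]
c
[... 433 characters left out ...]
[-0.026, -0.999, -0.027, 36.765], [0.984, -0.03, 0.175, -553.864], [-0.176, -0.022, 0.984, -899.547], [0.0, 0.0, 0.0, 1.0]]
can_orange_center [([308.0, 235.0, 339.0, 271.0], 0.88), ([252.0, 289.0, 282.0, 321.0], 0.79), ([462.0, 142.0, 477.0, 232.0], 0.49)]
can_blue_center [([350.0, 242.0, 373.0, 269.0], 0.56)]
tray_center [([318.0, 203.0, 359.0, 236.0], 0.72), ([309.0, 238.0, 338.0, 270.0], 0.2)]
disc_orange [([312.0, 253.0, 345.0, 272.0], 0.56), ([352.0, 241.0, 377.0, 269.0], 0.53), ([166.0, 270.0, 216.0, 308.0], 0.18)]
disc_blue [([344.0, 252.0, 373.0, 274.0], 0.63)]
mat [([424.0, 255.0, 526.0, 332.0], 0.78)]
base [([166.0, 268.0, 214.0, 307.0], 0.59), ([345.0, 255.0, 378.0, 277.0], 0.43)]
```

View pics/scene0.png

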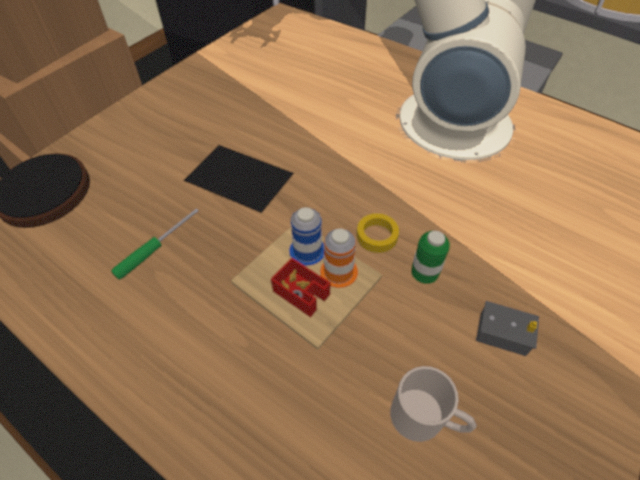

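View pics/top0.png

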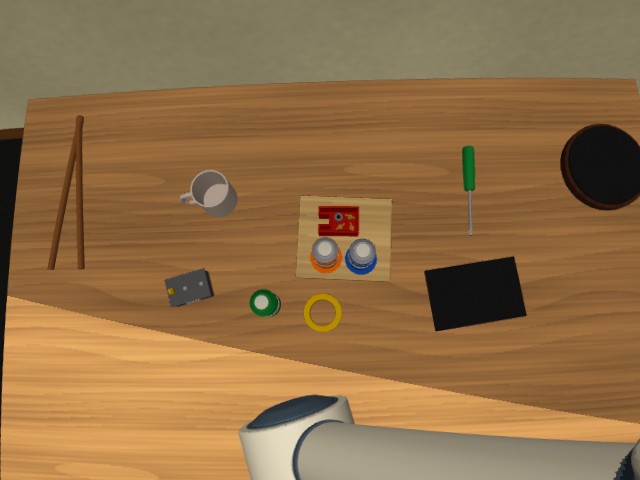

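The scene picture shows three can-shaped things: orange (340,257), blue (307,235) and green (430,256). Green is the decoy: it stands alone, with no disc, and has the wrong colour. The tray is at (300,288), with its slot facing the base side. The top picture shows the mat at (475,294), the base at (189,288) with its key at the left end (170,291), and the tray at (338,221) with its slot to the left.

```bash
cat > h.py <<'E'
from rig import *
import cv2,numpy as np
from scipy.spatial.transform import Rotation as R
F=np.diag([1,-1,-1.])
def plane(c,px,z):
    p=cv2.undistortPoints(np.float64(px).reshape(-1,1,2),c["mtx"],c["distortion"]).reshape(-1,2)
    W=np.array(c["world_to_cam"]);Rm=W[:3,:3];C=-Rm.T@W[:3,3]
    d=np.c_[p,np.ones(len(p))]@F@Rm
    return C+d*((z-C[2])/d[:,2])[:,None]
def proj(c,P):
    W=np.array(c["world_to_cam"]);q=(np.float64(P).reshape(-1,3)@W[:3,:3].T+W[:3,3])@F
    return cv2.projectPoints(q,np.zeros(3),np.zeros(3),c["mtx"],c["distortion"])[0].reshape(-1,2)
def mask(c,hl,hh,smin=100,vmin=40,roi=None):
    h=cv2.cvtColor(c["frame"],cv2.COLOR_RGB2HSV)
    m=((h[...,0]>=hl)&(h[...,0]<=hh)&(h[...,1]>=smin)&(h[...,2]>=vmin))
    if roi is not None:
        k=np.zeros_like(m);l,t,r,b=map(int,roi);k[max(t,0):b,max(l,0):r]=1;m&=k
    return m
def rect(c,m,z):
    cs,_=cv2.findContours(m.astype(np.uint8),cv2.RETR_EXTERNAL,cv2.CHAIN_APPROX_NONE)
    k=max(cs,key=cv2.contourArea).reshape(-1,2)
    P=plane(c,k,z)[:,:2].astype(np.float32)
    (x,y),(w,h),a=cv2.minAreaRect(P)
    if w>h: w,h,a=h,w,a-90   # long side = local y ; a = direction of short side
    a=(a+90)%180-90
    return np.round([x,y,w,h,a],1)
def save(c,n): cv2.imwrite(f"pics/{n}.png",c["frame"][:,:,::-1])
def go(pos,ydeg=None):
    """shift in tool axes from measured pose to pos, and yaw so that tool y lies along world direction ydeg (mod 180)"""
    s=read_state();M=R.from_rotvec(s["eef_rot"]).as_matrix();d=M.T@(np.array(pos)-s["tcp_pos"])
    out=[np.round(d,1).tolist()]
    if ydeg is not None:
        cur=np.degrees(np.arctan2(M[1,1],M[0,1]));t=(ydeg-cur+90)%180-90
        out.append(("turn about tool z",round(-np.radians(t),3),"tilt",np.round(M[:,2],4).tolist(),"j6",round(s["joints"][5],2)))
    return out
E
cat > m.py <<'E'
from h import *
c=capture("top");s=capture("scene")
print("mat",rect(c,regions_of(c,"mat")[0]["mask"],4))
print("base",rect(c,regions_of(c,"base")[0]["mask"],40), rect(s,regions_of(s,"base")[0]["mask"],40))
m=mask(c,20,34,150,80,(155,265,220,310));yx=np.argwhere(m)[:,::-1];print("key",plane(c,[yx.mean(0)],60),len(yx))
print("tray top",rect(c,mask(c,0,6,150,60,(310,195,370,240))|mask(c,172,180,150,60,(310,195,370,240)),52))
h=cv2.cvtColor(c["frame"],cv2.COLOR_RGB2HSV)
for t,hl,hh,roi in(("orange",7,14,(295,235,345,280)),("blue",105,125,(335,235,385,280))):
    m=mask(c,hl,hh,170,60,roi);yx=np.argwhere(m)[:,::-1]
    k=cv2.convexHull(plane(c,yx,15)[:,:2].astype(np.float32));print("disc",t,cv2.minEnclosingCircle(k))
# nozzle ~ by eye in both
for n,a,b in(("orange",(325,245),(341,235)),("blue",(362,246),(306,213))):
    print(n,plane(c,[a],110).round(1),plane(s,[b],110).round(1))
print("tape",plane(c,[(323,313)],12).round(),"green",plane(c,[(262,302)],104).round(),"mug",plane(c,[(210,190)],90).round(),"board",plane(c,[(301,197),(392,200),(390,281),(296,277)],12).round().tolist())
M=R.from_rotvec(read_state()["eef_rot"]).as_matrix();print(M.round(3))
E
python3 m.py
```

```text
mat [ 446.  -297.2  130.3  200.8    7.4]
base [473.  303.3  63.8  96.2  13.1] [481.7 307.4  81.4  92.2  14.3]
key [[463.71242304 333.5889753   60.        ]] 42
tray top [601.6 -10.6  61.6  83.1  -1.9]
disc orange ((536.8087768554688, 17.86332130432129), 38.57011795043945)
disc blue ((525.324951171875, -55.643959045410156), 32.1561393737793)
orange [[540.6  16.6 110. ]] [[526.5  15.8 110. ]]
blue [[536.5 -54.3 110. ]] [[521.2 -58.1 110. ]]
tape [[414.  26.  12.]] green [[435. 140. 104.]] mug [[665. 248.  90.]] board [[666.0, 68.0, 12.0], [653.0, -130.0, 12.0], [477.0, -116.0, 12.0], [491.0, 82.0, 12.0]]
[[ 0.936  0.352  0.   ]
 [ 0.352 -0.936 -0.   ]
 [ 0.     0.    -1.   ]]
```

Run:
```python
from h import *
print(go([505,-20,260],-3.8))
c=capture("wrist");W=np.array(c["world_to_cam"]);print((-W[:3,:3].T@W[:3,3]).round(),W[:3,:3].round(2).tolist(),c["mtx"][0][0])
```

```text
[[465.6, -428.5, -68.3], ('turn about tool z', np.float64(-1.145), 'tilt', [0.0, -0.0, -1.0], 'j6', np.float64(-0.1))]
[ 286. -561.  374.] [[0.35, -0.94, -0.0], [0.9, 0.34, -0.28], [0.26, 0.1, 0.96]] 359.51074670953915
```

Call:
play_rows(targets=[[29, -27, -5, 0, 0, 0, 85], [29, -27, -5, 0, 0, 0, 85], [29, -27, -5, 0, 0, 0, 85], [29, -27, -5, 0, 0, 0, 85], [29, -27, -5, 0, 0, 0, 85]])

```text
clock: 1.52
tcp_pos: [308.6, -405.9, 216.9]
eef_rot: [3.091, 0.561, 0.0]
wrist_force: [1.0, -0.1, 0.4]
grip_width: 0.991
grip_force: 0.0
```

Call:
play_rows(targets=[[29, -27, -5, 0, 0, 0, 85], [29, -27, -5, 0, 0, 0, 85], [29, -27, -5, 0, 0, 0, 85], [29, -27, -5, 0, 0, 0, 85], [29, -27, -5, 0, 0, 0, 85]])

```text
clock: 1.93
tcp_pos: [396.9, -228.4, 242.1]
eef_rot: [3.091, 0.562, 0.001]
wrist_force: [0.5, 0.0, 0.6]
grip_width: 0.997
grip_force: 0.0
```

Call:
play_rows(targets=[[29, -27, -5, 0, 0, 0, 85], [29, -27, -5, 0, 0, 0, 85], [29, -27, -5, 0, 0, 0, 85], [29, -27, 0, 0, 0, 0, 85], [29, -27, 0, 0, 0, 0, 85]])

```text
clock: 2.35
tcp_pos: [485.3, -50.8, 257.2]
eef_rot: [3.09, 0.562, 0.002]
wrist_force: [0.6, -2.0, 0.2]
grip_width: 0.999
grip_force: 0.0
```

Call:
play_rows(targets=[[29, -27, 0, 0, 0, -0.115, 85], [0, 0, 0, 0, 0, -0.115, 85], [0, 0, 0, 0, 0, -0.115, 85], [0, 0, 0, 0, 0, -0.115, 85], [0, 0, 0, 0, 0, -0.115, 85]])

```text
clock: 2.77
tcp_pos: [502.3, -16.9, 256.7]
eef_rot: [2.8, 1.425, -0.0]
wrist_force: [-0.3, -1.5, -0.1]
grip_width: 0.99
grip_force: 0.0
```

Call:
play_rows(targets=[[0, 0, 0, 0, 0, -0.115, 85], [0, 0, 0, 0, 0, -0.115, 85], [0, 0, 0, 0, 0, -0.115, 85], [0, 0, 0, 0, 0, -0.115, 85], [0, 0, 0, 0, 0, -0.11, 85]])

```text
clock: 3.18
tcp_pos: [502.2, -17.3, 256.8]
eef_rot: [2.287, 2.153, 0.0]
wrist_force: [0.5, -0.4, -0.3]
grip_width: 0.996
grip_force: 0.0
```

Run:
```python
from h import *
print(read_state()["tcp_pos"].round(1),go([505,-20,260],-3.8))
c=capture("wrist");save(c,"w1");np.savez("w1",**{k:np.array(c[k]) for k in("frame","mtx","distortion","world_to_cam")})
for t in("can_orange_center","can_blue_center","tray_center","disc_orange","disc_blue"):
    print(t,[(np.round(r["rect"]).tolist(),round(r["conf"],2)) for r in find_in(c,t)][:4])
```

```text
[502.2 -17.3 256.8] [[-2.5, 2.9, -3.2], ('turn about tool z', np.float64(0.006), 'tilt', [0.0001, -0.0, -1.0], 'j6', np.float64(-0.09))]
can_orange_center [([324.0, 142.0, 380.0, 205.0], 0.96), ([205.0, 8.0, 275.0, 86.0], 0.83)]
can_blue_center [([323.0, 212.0, 374.0, 280.0], 0.88), ([208.0, 133.0, 280.0, 202.0], 0.59), ([318.0, 205.0, 374.0, 249.0], 0.23)]
tray_center [([385.0, 155.0, 447.0, 237.0], 0.76), ([323.0, 212.0, 373.0, 277.0], 0.48), ([316.0, 137.0, 368.0, 186.0], 0.17)]
disc_orange [([315.0, 140.0, 368.0, 188.0], 0.76)]
disc_blue [([318.0, 203.0, 372.0, 249.0], 0.72)]
```

View pics/w1.png

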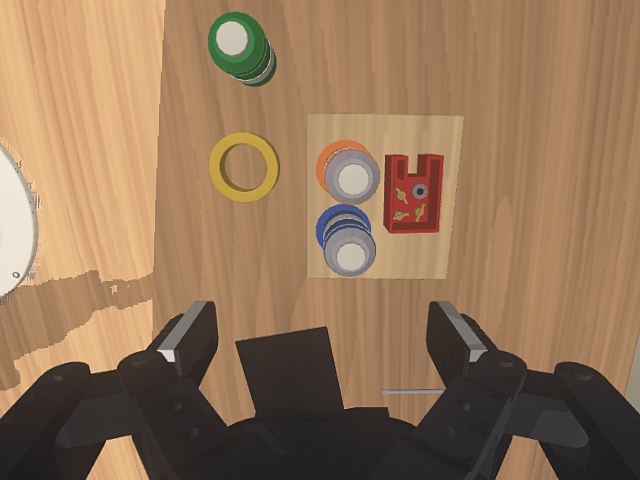

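The wrist view shows the orange can's nozzle at (353,180) on its orange disc, the blue can's at (351,256) on its blue disc, and the tray at (414,193). The green decoy, at (240,45), stands on no disc and is away from the board.

Run:
```python
from h import *
c=dict(np.load("w1.npz"))
for n,p in(("o",(353,180)),("b",(351,256))): print(n,plane(c,[p],119).round(1))
for t,hl,hh,roi in(("orange",5,16,(305,135,372,205)),("blue",105,125,(310,200,375,250))):
    m=mask(c,hl,hh,150,60,roi);yx=np.argwhere(m)[:,::-1]
    P=plane(c,cv2.convexHull(yx.astype(np.int32)).reshape(-1,2),15)[:,:2]
    print(t,yx.min(0),yx.max(0),cv2.minEnclosingCircle(P.astype(np.float32)))
r=mask(c,0,6,150,50,(375,145,455,240))|mask(c,172,180,150,50,(375,145,455,240))
print("tray",rect(c,r,52))
print("board",plane(c,[(307,114),(463,116),(447,278),(307,278)],12).round().tolist())
```

```text
o [[532.1  15.2 119. ]]
b [[527.5 -55.4 119. ]]
orange [316 140] [371 204] ((534.4898681640625, 11.30527400970459), 39.06541442871094)
blue [319 205] [374 246] ((530.7725830078125, -58.31364059448242), 36.72447967529297)
tray [601.  -12.2  61.9  85.   -2.5]
board [[492.0, 80.0, 12.0], [669.0, 68.0, 12.0], [657.0, -129.0, 12.0], [478.0, -117.0, 12.0]]
```

Call:
play_rows(targets=[[-19, 14, 10, 0, 0, 0, 85], [-19, 14, 10, 0, 0, 0, 85], [0, 0, 34, 0, 0, 0, 85], [0, 0, 36, 0, 0, 0, 85], [0, 0, 0, 0, 0, 0, 85]])

```text
clock: 3.9
tcp_pos: [524.3, -56.6, 161.5]
eef_rot: [-2.291, -2.139, 0.008]
wrist_force: [-1.4, 0.9, -1.5]
grip_width: 0.995
grip_force: 0.0
```

Run:
```python
from h import *
print(read_state()["tcp_pos"].round(1),go([527.3,-57,73],-3.8))
c=capture("wrist");save(c,"w2")
k=[plane(c,[(u,v)],119) for u,v in[(0,0)]]
for n,P in(("o",[532.3,17,119]),("b",[527.3,-57,119])): print(n,proj(c,P))
h=cv2.cvtColor(c["frame"],cv2.COLOR_RGB2GRAY)
for x in (cv2.HoughCircles(cv2.medianBlur(h,5),cv2.HOUGH_GRADIENT,1,20,param1=80,param2=22,minRadius=12,maxRadius=60)[0][:10]):print(x,plane(c,[x[:2]],119).round(1))
```

```text
[524.3 -56.6 161.5] [[-0.3, 3.7, 88.4], ('turn about tool z', np.float64(-0.003), 'tilt', [-0.0084, 0.0019, -1.0], 'j6', np.float64(-0.15))]
o [[326.83483284 131.1772234 ]]
b [[326.7079224  249.30773057]]
[325.5 236.5  39.1] [[527.1 -48.3 119. ]]
[188.5 127.5  42.7] [[449.1  25.5 119. ]]
[327.5 130.5  39.4] [[532.7  17.4 119. ]]
[205.5 138.5  35.8] [[458.5  18.2 119. ]]
[325.5 215.5  34.6] [[528.  -34.5 119. ]]
[391.5 178.5  39.4] [[570.4 -13.9 119. ]]
[427.5 154.5  44.9] [[592.7  -0.7 119. ]]
[400.5 154.5  38.3] [[5.762e+02 3.000e-01 1.190e+02]]
[415.5 182.5  32.7] [[585.3 -17.3 119. ]]
```

View pics/w2.png

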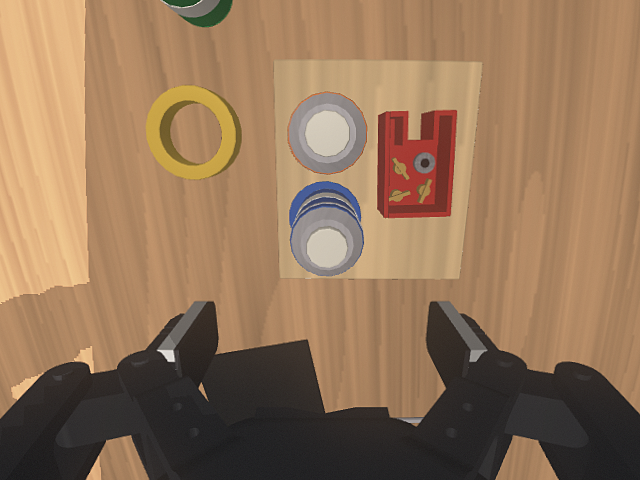

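Both nozzles, at (327,131) and (327,249), sit where I predicted within a pixel. I'll descend on the blue can now.

Call:
play_rows(targets=[[0, 2, 30, 0, 0, 0, 85], [0, 1, 28, 0, 0, 0, 85], [0, 0, 20, 0, 0, 0, 85], [0, 0, 10, 0, 0, 0, 85], [0, 0, 0, 0, 0, 0, 85]])

```text
clock: 4.37
tcp_pos: [530.6, -57.1, 78.6]
eef_rot: [-2.293, -2.146, 0.001]
wrist_force: [-0.7, -0.5, 0.1]
grip_width: 0.992
grip_force: 0.0
```

Run:
```python
from h import *
print(read_state()["tcp_pos"].round(1),go([527.3,-57,73],-3.8))
```

```text
[530.6 -57.1  78.6] [[-0.1, -3.3, 5.6], ('turn about tool z', np.float64(-0.0), 'tilt', [-0.0011, 0.0002, -1.0], 'j6', np.float64(-0.15))]
```

Call:
play_rows(targets=[[0, -3, 5, 0, 0, 0, 85], [0, 0, 0, 0, 0, 0, 85], [0, 0, 0, 0, 0, 0, 70], [0, 0, 0, 0, 0, 0, 60], [0, 0, 0, 0, 0, 0, 45]])

```text
clock: 4.78
tcp_pos: [528.2, -57.1, 74.5]
eef_rot: [2.293, 2.146, 0.001]
wrist_force: [-0.1, -0.9, 0.2]
grip_width: 0.595
grip_force: 0.0
```

Call:
play_rows(targets=[[0, 0, 0, 0, 0, 0, 45], [0, 0, 0, 0, 0, 0, 45], [0, 0, 0, 0, 0, 0, 45], [0, 0, 0, 0, 0, 0, 45], [0, 0, 0, 0, 0, 0, 45]])

```text
clock: 5.2
tcp_pos: [527.7, -57.0, 73.7]
eef_rot: [-2.293, -2.147, 0.0]
wrist_force: [0.8, -0.5, -0.5]
grip_width: 0.529
grip_force: 0.0
```

Run:
```python
from h import *
s=read_state();print(s["tcp_pos"],s["grip_width"],s["grip_force"])
a=capture("wrist")["frame"];b=capture("scene")["frame"]
b=cv2.resize(b[170:350,220:460],(640,480))
cv2.imwrite("pics/g1.png",cv2.resize(np.hstack([a,b]),(800,300))[:,:,::-1])
```

```text
[527.67339467 -57.04438     73.676006  ] 0.5287451295450502 0.0
```

View pics/g1.png

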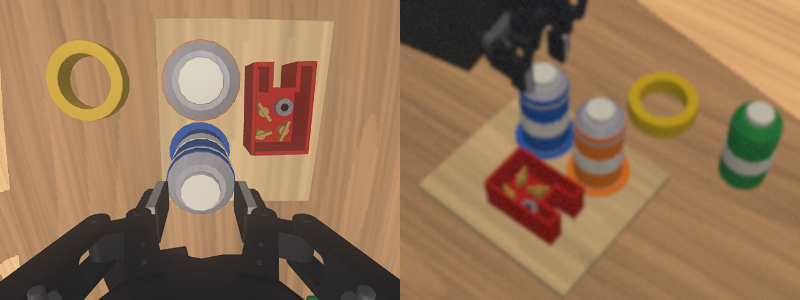

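Run:
```python
from h import *
t=read_state()["tcp_pos"]
w=capture("wrist");s=capture("scene");tp=capture("top")
for n,c in(("w",w),("s",s),("t",tp)):
    print(n,"tcp",proj(c,t).round(),"nozzle",proj(c,[527.3,-57,119]).round(),"foot",proj(c,[527.3,-57,15]).round(),"shoulder",proj(c,[527.3,-57,103]).round())
    
a=cv2.resize(s["frame"][180:290,260:380],(480,440),interpolation=cv2.INTER_CUBIC);b=w["frame"][160:380,200:440];b=cv2.resize(b,(320,293))
o=np.zeros((440,800,3),np.uint8);o[:,:480]=a;o[:293,480:]=b
cv2.imwrite("pics/g2.png",o[:,:,::-1])
```

```text
w tcp [[322. 272.]] nozzle [[321. 311.]] foot [[321. 242.]] shoulder [[321. 295.]]
s tcp [[305. 229.]] nozzle [[304. 212.]] foot [[306. 250.]] shoulder [[304. 218.]]
t tcp [[363. 253.]] nozzle [[364. 250.]] foot [[361. 258.]] shoulder [[363. 251.]]
```

View pics/g2.png

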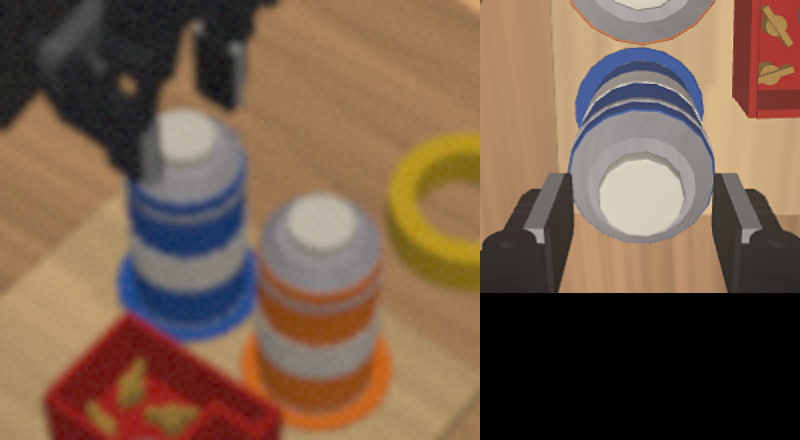

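Call:
play_rows(targets=[[0, 0, 0, 0, 0, 0, 68], [0, 0, 0, 0, 0, 0, 68], [0, 0, 0, 0, 0, 0, 68], [0, 0, 9, 0, 0, 0, 68], [0, 0, 9, 0, 0, 0, 68]])

```text
clock: 5.87
tcp_pos: [528.0, -57.1, 55.3]
eef_rot: [2.293, 2.146, 0.001]
wrist_force: [-0.3, 0.3, 0.2]
grip_width: 0.802
grip_force: 0.0
```

Call:
play_rows(targets=[[0, 0, 0, 0, 0, 0, 68]])

```text
clock: 5.95
tcp_pos: [526.6, -56.8, 53.7]
eef_rot: [-2.292, -2.146, 0.002]
wrist_force: [-0.2, 1.2, -0.8]
grip_width: 0.795
grip_force: 0.0
```

Run:
```python
from h import *
S=read_state();t=S["tcp_pos"];print(t,S["grip_width"],S["wrist_force"])
w=capture("wrist");s=capture("scene")
v=np.array([.066,.998,0]);u=np.array([.998,-.066,0])
for n,c in(("w",w),("s",s)):
    for sg in(-1,1):
        for dz in (0,13,26,40): print(n,sg,dz,proj(c,t+u*sg*34+v*11+[0,0,dz]).round().tolist())
a=cv2.resize(s["frame"][180:290,260:380],(480,440),interpolation=cv2.INTER_CUBIC);b=w["frame"][160:400,180:460];b=cv2.resize(b,(320,274))
o=np.zeros((440,800,3),np.uint8);o[:,:480]=a;o[:274,480:]=b
cv2.imwrite("pics/g3.png",o[:,:,::-1])
```

```text
[526.57210313 -56.80433149  53.72752929] 0.7953447257080956 [-0.20918389  1.15875669 -0.82333673]
w -1 0 [[258.0, 253.0]]
w -1 13 [[253.0, 261.0]]
w -1 26 [[248.0, 270.0]]
w -1 40 [[242.0, 282.0]]
w 1 0 [[386.0, 253.0]]
w 1 13 [[390.0, 261.0]]
w 1 26 [[395.0, 270.0]]
w 1 40 [[401.0, 282.0]]
s -1 0 [[323.0, 228.0]]
s -1 13 [[323.0, 223.0]]
s -1 26 [[323.0, 218.0]]
s -1 40 [[323.0, 213.0]]
s 1 0 [[298.0, 252.0]]
s 1 13 [[298.0, 247.0]]
s 1 26 [[297.0, 242.0]]
s 1 40 [[297.0, 237.0]]
```

View pics/g3.png

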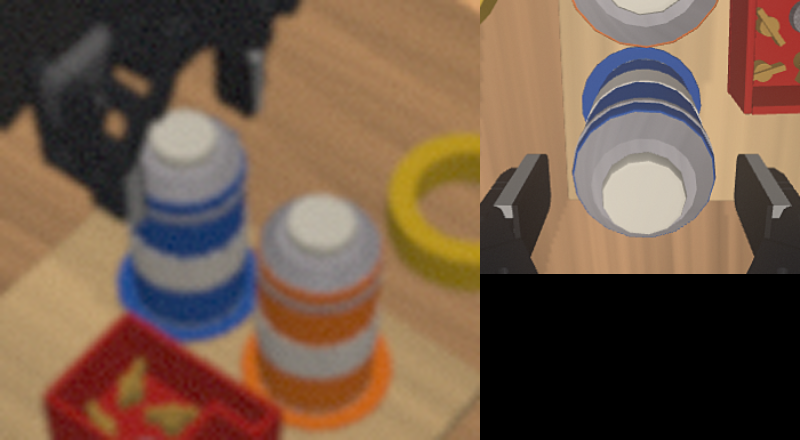

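Run:
```python
from h import *
from scipy.optimize import least_squares
t=read_state()["tcp_pos"];M=R.from_rotvec(read_state()["eef_rot"]).as_matrix()
w=capture("wrist");s=capture("scene");tp=capture("top")
for n,a,b in(("-u",(239.5,296),(322,207)),("+u",(403,296),(291,234))):
    r=least_squares(lambda P:np.r_[proj(w,P)[0]-a,proj(s,P)[0]-b],t)
    print(n,r.x.round(1),"tool frame",(M.T@(r.x-t)).round(1),r.fun.round(1))
r=least_squares(lambda P:np.r_[proj(w,P)[0]-(180+(645-480)*.875,160+200*.876),proj(s,P)[0]-(260+182/4,180+130/4)],t);print("nozzle",r.x.round(1),r.fun.round(1))
```

```text
-u [497.1 -42.3 113. ] tool frame [ 12.6 -31.1 -58. ] [0.  0.  0.1 0. ]
+u [562.6 -55.5  94.5] tool frame [  3.8  35.2 -39.6] [0.1 0.6 1.6 1.4]
nozzle [528.2 -55.4 122.2] [-0.  -0.3 -1.  -1.1]
```

Both cameras put the real finger ends about 40 mm above the reported TCP, and the empty close agrees with that. I'll go lower in small steps, watching the force, and close again.

Call:
play_rows(targets=[[0, 1, 5, 0, 0, 0, 68], [0, 0, 5, 0, 0, 0, 68], [0, 0, 5, 0, 0, 0, 68], [0, 0, 0, 0, 0, 0, 58], [0, 0, 0, 0, 0, 0, 48]])

```text
clock: 6.62
tcp_pos: [528.2, -57.0, 40.4]
eef_rot: [-2.293, -2.146, 0.001]
wrist_force: [-3.1, 0.6, 8.1]
grip_width: 0.59
grip_force: 60.7
```

Call:
play_rows(targets=[[0, 0, 0, 0, 0, 0, 45], [0, 0, 0, 0, 0, 0, 45], [0, 0, 0, 0, 0, 0, 45], [0, 0, 0, 0, 0, 0, 45]])

```text
clock: 6.95
tcp_pos: [528.7, -57.1, 40.7]
eef_rot: [-2.294, -2.147, -0.0]
wrist_force: [0.6, 0.9, -2.9]
grip_width: 0.589
grip_force: 62.6
```

Run:
```python
from h import *
S=read_state();t=S["tcp_pos"];print(t,S["grip_width"],S["wrist_force"],S["grip_force"])
w=capture("wrist");s=capture("scene")
a=cv2.resize(s["frame"][180:290,260:380],(480,440),interpolation=cv2.INTER_CUBIC);b=w["frame"][160:400,180:460];b=cv2.resize(b,(320,274))
o=np.zeros((440,800,3),np.uint8);o[:,:480]=a;o[:274,480:]=b
cv2.imwrite("pics/g4.png",o[:,:,::-1])
```

```text
[528.65725365 -57.09162337  40.66889321] 0.5889133435968559 [ 0.59935814  0.89062535 -2.85504279] 62.595659494400024
```

View pics/g4.png

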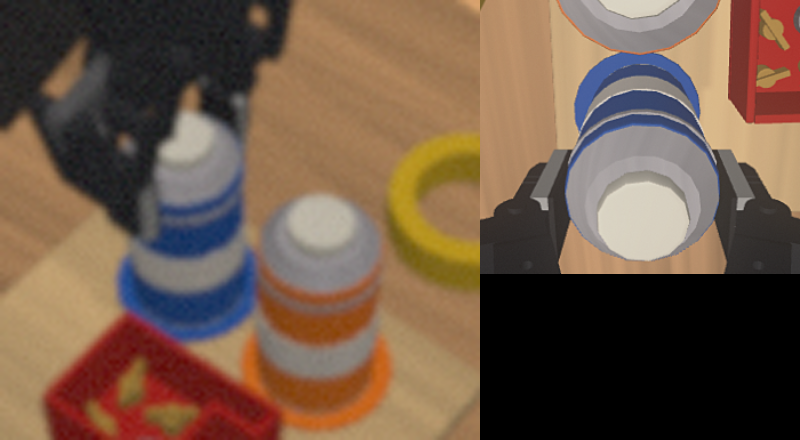

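The blue can is gripped (62 N, 50 mm). Next: lift it and carry it to the far half of the mat.

Call:
play_rows(targets=[[0, 0, -15, 0, 0, 0, 45], [0, 0, -25, 0, 0, 0, 45], [0, 0, -30, 0, 0, 0, 45], [0, 0, -30, 0, 0, 0, 45], [0, 0, -25, 0, 0, 0, 45]])

```text
clock: 7.47
tcp_pos: [528.7, -57.1, 167.7]
eef_rot: [2.293, 2.147, 0.001]
wrist_force: [0.9, -0.0, -2.7]
grip_width: 0.586
grip_force: 63.3
```

Call:
play_rows(targets=[[-18, -3, 0, 0, 0, 0, 45], [-29, -6, 0, 0, 0, 0, 45], [-29, -6, 0, 0, 0, 0, 45], [-29, -6, 0, 0, 0, 0, 45], [-29, -6, 0, 0, 0, 0, 45]])

```text
clock: 7.88
tcp_pos: [492.2, -190.1, 165.7]
eef_rot: [-2.293, -2.147, -0.0]
wrist_force: [0.3, -0.5, -2.6]
grip_width: 0.591
grip_force: 63.6
```

Call:
play_rows(targets=[[-29, -6, 0, 0, 0, 0, 45], [-29, -6, 0, 0, 0, 0, 45], [-29, -6, 0, 0, 0, 0, 45], [-29, -6, 0, 0, 0, 0, 45], [-29, -6, 0, 0, 0, 0, 45]])

```text
clock: 8.3
tcp_pos: [452.6, -333.0, 165.7]
eef_rot: [-2.294, -2.147, -0.0]
wrist_force: [0.6, -0.8, -3.3]
grip_width: 0.589
grip_force: 63.6
```

Call:
play_rows(targets=[[-15, 0, 30, 0, 0, 0, 45], [0, 0, 30, 0, 0, 0, 45], [0, 0, 25, 0, 0, 0, 45], [0, 0, 15, 0, 0, 0, 45], [0, 0, 0, 0, 0, 0, 45]])

```text
clock: 8.72
tcp_pos: [450.7, -345.3, 62.6]
eef_rot: [-2.29, -2.143, 0.0]
wrist_force: [-0.2, 1.1, -3.6]
grip_width: 0.587
grip_force: 63.5
```

Run:
```python
from h import *
S=read_state();print(S["tcp_pos"],S["grip_width"],S["wrist_force"],S["grip_force"],go([452.4,-346.6,30.5],-3.8))
```

```text
[ 450.68456185 -345.33068143   62.57528472] 0.5870718686719888 [-0.17478675  1.08100946 -3.57892591] 63.47758769989014 [[-1.3, 1.9, 32.1], ('turn about tool z', np.float64(-0.0), 'tilt', [-0.0039, 0.0037, -1.0], 'j6', np.float64(-0.69))]
```

Call:
play_rows(targets=[[0, 0, 14, 0, 0, 0, 45], [0, 0, 9, 0, 0, 0, 45], [0, 0, 5, 0, 0, 0, 45], [0, 0, 2, 0, 0, 0, 45], [0, 0, 0, 0, 0, 0, 45]])

```text
clock: 9.13
tcp_pos: [452.5, -346.7, 35.9]
eef_rot: [-2.293, -2.147, 0.0]
wrist_force: [0.6, 0.0, -3.6]
grip_width: 0.587
grip_force: 63.5
```

Call:
play_rows(targets=[[0, 0, 0, 0, 0, 0, 45]])

```text
clock: 9.22
tcp_pos: [452.7, -346.9, 36.3]
eef_rot: [2.293, 2.147, 0.0]
wrist_force: [0.7, -0.3, -3.4]
grip_width: 0.585
grip_force: 63.5
```

Call:
play_rows(targets=[[0, 0, 3, 0, 0, 0, 45], [0, 0, 2, 0, 0, 0, 45], [0, 0, 1, 0, 0, 0, 45], [0, 0, 0, 0, 0, 0, 45], [0, 0, 0, 0, 0, 0, 45]])

```text
clock: 9.63
tcp_pos: [452.4, -346.7, 29.7]
eef_rot: [-2.293, -2.147, -0.0]
wrist_force: [-0.7, 1.2, -2.9]
grip_width: 0.588
grip_force: 63.8
```

Call:
play_rows(targets=[[0, 0, 1, 0, 0, 0, 45], [0, 0, 0, 0, 0, 0, 45], [0, 0, 0, 0, 0, 0, 45]])

```text
clock: 9.88
tcp_pos: [452.5, -346.9, 29.4]
eef_rot: [2.293, 2.147, -0.0]
wrist_force: [-2.9, 1.6, 10.8]
grip_width: 0.585
grip_force: 65.0
```

Call:
play_rows(targets=[[0, 0, 0, 0, 0, 0, 56], [0, 0, 0, 0, 0, 0, 66], [0, 0, 0, 0, 0, 0, 80], [0, 0, 0, 0, 0, 0, 80], [0, 0, -10, 0, 0, 0, 80]])

```text
clock: 10.3
tcp_pos: [451.6, -346.0, 37.6]
eef_rot: [-2.292, -2.145, 0.0]
wrist_force: [-0.5, 0.9, -0.2]
grip_width: 0.936
grip_force: 0.0
```

Call:
play_rows(targets=[[0, 0, -20, 0, 0, 0, 80], [0, 0, -35, 0, 0, 0, 80], [0, 0, -35, 0, 0, 0, 80], [0, 0, -30, 0, 0, 0, 80], [20, 3, -5, 0, 0, 0, 80]])

```text
clock: 10.72
tcp_pos: [458.5, -330.9, 169.6]
eef_rot: [2.289, 2.139, 0.0]
wrist_force: [1.2, -0.3, 1.0]
grip_width: 0.939
grip_force: 0.0
```

Call:
play_rows(targets=[[37, 5.5, 0, 0, 0, 0, 80], [37, 5.5, 0, 0, 0, 0, 80], [37, 5.5, 0, 0, 0, 0, 80], [37, 5.5, 0, 0, 0, 0, 80], [37, 5.5, 0, 0, 0, 0, 80]])

```text
clock: 11.13
tcp_pos: [496.4, -142.5, 164.5]
eef_rot: [2.293, 2.146, 0.0]
wrist_force: [1.4, 0.0, 0.1]
grip_width: 0.94
grip_force: 0.0
```

Call:
play_rows(targets=[[37, 5.5, 0, 0, 0, 0, 80], [37, 5.5, 0, 0, 0, 0, 80], [37, 5.5, 0, 0, 0, 0, 80], [37, 5.5, 0, 0, 0, 0, 80], [15.5, 3.5, 0, 0, 0, 0, 68]])

```text
clock: 11.55
tcp_pos: [532.8, 21.2, 164.5]
eef_rot: [-2.291, -2.149, -0.002]
wrist_force: [0.6, -1.0, -0.5]
grip_width: 0.814
grip_force: 0.0
```

Call:
play_rows(targets=[[0, 0, 30, 0, 0, 0, 68], [0, 0, 30, 0, 0, 0, 68], [0, 0, 10, 0, 0, 0, 68], [0, 0, 0, 0, 0, 0, 68], [0, 0, 0, 0, 0, 0, 68]])

```text
clock: 11.97
tcp_pos: [532.7, 17.1, 94.4]
eef_rot: [-2.294, -2.146, 0.0]
wrist_force: [-0.0, -0.1, 0.2]
grip_width: 0.798
grip_force: 0.0
```

Run:
```python
from h import *
S=read_state();print(S["tcp_pos"],S["grip_width"],S["wrist_force"],go([532.8,17,40.5],-3.8))
c=capture("wrist")
print("o",proj(c,[532.3,17,119]))
save(c,"g5")
m=regions_of(c,"can_orange_center")
for r in m[:2]: print(r["conf"],r["rect"])
# white nozzle blob
h=cv2.cvtColor(c["frame"],cv2.COLOR_RGB2HSV);q=proj(c,[532.3,17,119])[0].astype(int)
k=(h[...,1]<40)&(h[...,2]>195);n,l,st,ce=cv2.connectedComponentsWithStats(k.astype(np.uint8));i=l[q[1],q[0]];print(i,st[i],ce[i],plane(c,[ce[i]],119))
```

```text
[532.6778588   17.08056887  94.38793358] 0.7975630375342557 [-0.0370762  -0.12892098  0.16504668] [[-0.1, 0.2, 53.9], ('turn about tool z', np.float64(-0.0), 'tilt', [-0.0004, 0.0, -1.0], 'j6', np.float64(-0.01))]
o [[320.96675913 290.96918975]]
0.7 [269.5, 199.8, 372.0, 325.2]
0.58 [51.3, 0.0, 209.8, 108.2]
40 [ 294  267   54   51 2149] [320.6742671  292.26803164] [[532.11521799  16.33946386 119.        ]]
```

Everything lines up, so down 54 mm and close.

Call:
play_rows(targets=[[0, 0, 15, 0, 0, 0, 68], [0, 0, 17, 0, 0, 0, 68], [0, 0, 12, 0, 0, 0, 68], [0, 0, 7, 0, 0, 0, 68], [0, 0, 3, 0, 0, 0, 68]])

```text
clock: 12.48
tcp_pos: [532.9, 17.1, 39.9]
eef_rot: [2.294, 2.146, 0.0]
wrist_force: [-0.9, -0.2, -0.1]
grip_width: 0.797
grip_force: 0.0
```

Call:
play_rows(targets=[[0, 0, 0, 0, 0, 0, 62], [0, 0, 0, 0, 0, 0, 54], [0, 0, 0, 0, 0, 0, 45], [0, 0, 0, 0, 0, 0, 45], [0, 0, 0, 0, 0, 0, 45]])

```text
clock: 12.9
tcp_pos: [533.2, 17.3, 40.9]
eef_rot: [2.293, 2.146, 0.002]
wrist_force: [-3.0, -0.2, 8.2]
grip_width: 0.589
grip_force: 60.8
```

Call:
play_rows(targets=[[0, 0, -15, 0, 0, 0, 45], [0, 0, -25, 0, 0, 0, 45], [0, 0, -30, 0, 0, 0, 45], [0, 0, -30, 0, 0, 0, 45], [0, 0, -25, 0, 0, 0, 45]])

```text
clock: 13.32
tcp_pos: [532.8, 17.3, 167.5]
eef_rot: [2.293, 2.146, 0.002]
wrist_force: [1.7, 0.2, -2.1]
grip_width: 0.586
grip_force: 63.1
```

Call:
play_rows(targets=[[-15, -3, 0, 0, 0, 0, 45], [-30, -9, 0, 0, 0, 0, 45], [-30, -9, 0, 0, 0, 0, 45], [-30, -9, 0, 0, 0, 0, 45], [-30, -9, 0, 0, 0, 0, 45]])

```text
clock: 13.73
tcp_pos: [484.2, -116.0, 165.5]
eef_rot: [2.292, 2.147, 0.001]
wrist_force: [1.4, 0.4, -2.3]
grip_width: 0.585
grip_force: 63.5
```

Call:
play_rows(targets=[[-30, -9, 0, 0, 0, 0, 45], [-30, -9, 0, 0, 0, 0, 45], [-30, -9, 0, 0, 0, 0, 45], [-30, -9, 0, 0, 0, 0, 45], [-15, -1, 0, 0, 0, 0, 45]])

```text
clock: 14.15
tcp_pos: [437.5, -249.9, 165.5]
eef_rot: [2.294, 2.145, -0.001]
wrist_force: [0.3, -0.3, -2.6]
grip_width: 0.587
grip_force: 63.5
```

Call:
play_rows(targets=[[0, 0, 30, 0, 0, 0, 45], [0, 0, 35, 0, 0, 0, 45], [0, 0, 30, 0, 0, 0, 45], [0, 0, 20, 0, 0, 0, 45], [0, 0, 10, 0, 0, 0, 45]])

```text
clock: 14.57
tcp_pos: [438.0, -246.5, 38.0]
eef_rot: [-2.292, -2.145, 0.001]
wrist_force: [-0.2, 0.6, -2.0]
grip_width: 0.588
grip_force: 63.5
```

Call:
play_rows(targets=[[0, 0, 4, 0, 0, 0, 45], [0, 0, 2, 0, 0, 0, 45], [0, 0, 1, 0, 0, 0, 45], [0, 0, 0, 0, 0, 0, 45], [0, 0, 0, 0, 0, 0, 45]])

```text
clock: 14.98
tcp_pos: [439.5, -247.5, 33.7]
eef_rot: [2.292, 2.146, 0.001]
wrist_force: [0.8, -0.2, -1.9]
grip_width: 0.592
grip_force: 63.5
```

Call:
play_rows(targets=[[0, 0, 2, 0, 0, 0, 45], [0, 0, 1, 0, 0, 0, 45], [0, 0, 1, 0, 0, 0, 45], [0, 0, 0, 0, 0, 0, 45], [0, 0, 0, 0, 0, 0, 45]])

```text
clock: 15.4
tcp_pos: [439.2, -247.4, 29.8]
eef_rot: [2.292, 2.146, 0.0]
wrist_force: [-5.7, 2.1, 25.6]
grip_width: 0.587
grip_force: 66.4
```

Call:
play_rows(targets=[[0, 0, -0.6, 0, 0, 0, 56], [0, 0, 0, 0, 0, 0, 66], [0, 0, 0, 0, 0, 0, 80], [0, 0, 0, 0, 0, 0, 80], [0, 0, -10, 0, 0, 0, 80]])

```text
clock: 15.82
tcp_pos: [438.2, -246.5, 38.3]
eef_rot: [-2.292, -2.145, 0.001]
wrist_force: [-0.8, 0.1, -0.5]
grip_width: 0.937
grip_force: 0.0
```

Call:
play_rows(targets=[[0, 0, -20, 0, 0, 0, 80], [0, 0, -35, 0, 0, 0, 80], [0, 0, -35, 0, 0, 0, 80], [0, 0, -35, 0, 0, 0, 80], [0, 0, 0, 0, 0, 0, 80]])

```text
clock: 16.23
tcp_pos: [441.5, -248.9, 170.9]
eef_rot: [2.287, 2.141, 0.003]
wrist_force: [1.1, 0.5, 2.0]
grip_width: 0.939
grip_force: 0.0
```

Call:
play_rows(targets=[[30, 21, 0, 0, 0, 0, 80], [30, 21, 0, 0, 0, 0, 80], [30, 21, 0, 0, 0, 0, 80], [30, 21, 0, 0, 0, 0, 80], [30, 21, 0, 0, 0, 0, 80]])

```text
clock: 16.65
tcp_pos: [554.4, -102.8, 165.0]
eef_rot: [2.293, 2.147, 0.0]
wrist_force: [-0.4, -0.1, -1.0]
grip_width: 0.94
grip_force: 0.0
```

Call:
play_rows(targets=[[30, 21, 0, 0, 0, 0, 80], [28, 22, 0, 0, 0, 0, 80], [0, 0, 0, 0, 0, 0, 80], [0, 0, 0, 0, 0, 0, 80]])

```text
clock: 16.98
tcp_pos: [601.0, -47.8, 164.5]
eef_rot: [2.291, 2.15, 0.0]
wrist_force: [-1.8, 0.0, 0.2]
grip_width: 0.937
grip_force: 0.0
```

Run:
```python
from h import *
S=read_state();print(S["tcp_pos"],S["grip_width"],S["wrist_force"])
c=capture("wrist");t=capture("top")
r=regions_of(c,"tray_center")[0];print(r["conf"],r["rect"])
l,tt,rr,b=r["rect"]
m=mask(c,0,6,130,40,(l-8,tt-8,rr+8,b+8))|mask(c,172,180,130,40,(l-8,tt-8,rr+8,b+8))
print(rect(c,m,52),rect(c,m,12))
# fit tray pose: silhouette hull corners vs mask IoU
from scipy.optimize import minimize
hull=np.zeros(m.shape,np.uint8);cs=cv2.findContours(m.astype(np.uint8),0,1)[0];cv2.drawContours(hull,[cv2.convexHull(np.vstack(cs))],-1,1,-1)
def cost(p):
    a=np.radians(p[2]);Rz=np.array([[np.cos(a),-np.sin(a)],[np.sin(a),np.cos(a)]])
    P=np.array([[sx*28,sy*42] for sx in(-1,1) for sy in(-1,1)])@Rz.T+p[:2]
    q=proj(c,np.vstack([np.c_[P,np.full(4,z)] for z in(12,52)]))
    k=np.zeros((1920,2560),np.uint8);cv2.fillConvexPoly(k,cv2.convexHull((q*4).round().astype(np.int32)),1)
    return (cv2.resize(k*255,(640,480),interpolation=cv2.INTER_AREA)/255.-hull).__abs__().sum()
o=minimize(cost,[601,-12,-3],method="Nelder-Mead",options=dict(initial_simplex=[[601,-12,-3],[605,-12,-3],[601,-8,-3],[601,-12,0]]));print(o.x.round(2),o.fun)
h=np.hstack([c["frame"],t["frame"]]);cv2.imwrite("pics/t1.png",cv2.resize(h,(800,300))[:,:,::-1])
```

```text
[601.00445788 -47.78065865 164.52975045] 0.9372621953819174 [-1.79134631  0.02247454  0.17130757]
0.98 [290.7, 128.8, 360.5, 236.8]
[604.6 -12.9  55.3  83.6  -2.3] [604.5 -17.6  62.8  95.   -2.3]
[604.79 -13.27  -2.21] 70.70588235294117
```

View pics/t1.png

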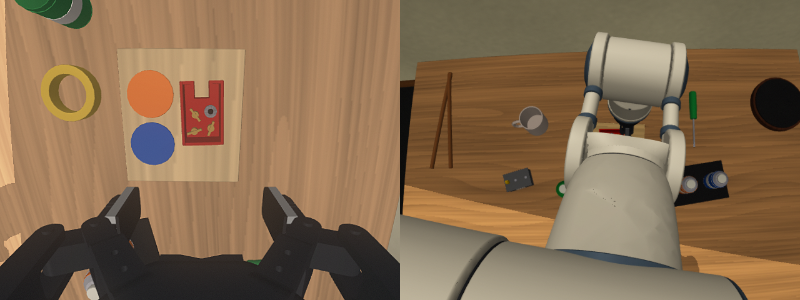

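The discs are free, at (302,188) and (304,287) in full-size pixels, and both cans stand on the mat. The tray is at (604.8, -13.3) with yaw -2.2°. I'll go above it.

Call:
play_rows(targets=[[18, 1, 20, 0, 0, -0.028, 85], [17, 1, 30, 0, 0, 0, 85], [0, 0, 30, 0, 0, 0, 85], [0, 0, 24, 0, 0, 0, 85], [0, 0, 0, 0, 0, 0, 85]])

```text
clock: 17.55
tcp_pos: [600.8, -15.0, 56.4]
eef_rot: [-2.261, -2.174, 0.007]
wrist_force: [-1.8, -0.3, -1.1]
grip_width: 0.998
grip_force: 0.0
```

Call:
play_rows(targets=[[0, 0, 0, 0, 0, 0, 85], [0, 0, 0, 0, 0, 0, 85]])

```text
clock: 17.72
tcp_pos: [604.8, -15.3, 61.9]
eef_rot: [2.263, 2.177, 0.002]
wrist_force: [-0.1, -0.4, 1.2]
grip_width: 0.99
grip_force: 0.0
```

```bash
cat > tray.py <<'E'
from h import *
from scipy.optimize import minimize
def fit(c,p0,z0,roi):
    m=mask(c,0,6,130,40,roi)|mask(c,172,180,130,40,roi)
    hull=np.zeros(m.shape,np.uint8);cs=cv2.findContours(m.astype(np.uint8),0,1)[0];cs=[k for k in cs if cv2.contourArea(k)>30]
    cv2.drawContours(hull,[cv2.convexHull(np.vstack(cs))],-1,1,-1)
    def cost(p):
        a=np.radians(p[2]);Rz=np.array([[np.cos(a),-np.sin(a)],[np.sin(a),np.cos(a)]])
        P=np.array([[sx*28,sy*42] for sx in(-1,1) for sy in(-1,1)])@Rz.T+p[:2]
        q=proj(c,np.vstack([np.c_[P,np.full(4,z)] for z in(z0,z0+40)]))
        k=np.zeros((1920,2560),np.uint8);cv2.fillConvexPoly(k,cv2.convexHull((q*4).round().astype(np.int32)),1)
        return np.abs(cv2.resize(k*255,(640,480),interpolation=cv2.INTER_AREA)/255.-hull).sum()
    p0=np.float64(p0);o=minimize(cost,p0,method="Nelder-Mead",options=dict(initial_simplex=[p0,p0+[5,0,0],p0+[0,5,0],p0+[0,0,4]]));return o.x.round(2),o.fun
E
python3 - <<'E'
from tray import *
S=read_state();print(S["tcp_pos"],S["wrist_force"],go([604.8,-13.3,-20],-2.2))
c=capture("wrist");r=regions_of(c,"tray_center")[0];print(r["rect"]);l,t,rr,b=r["rect"]
print(fit(c,[604.8,-13.3,-2.2],12,(l-8,t-8,rr+8,b+8)))
s=capture("scene");r=regions_of(s,"tray_center")[0];print(r["rect"]);l,t,rr,b=r["rect"]
print(fit(s,[604.8,-13.3,-2.2],12,(l-4,t-4,rr+4,b+4)))
a=cv2.resize(s["frame"][200:330,230:370],(440,409),interpolation=cv2.INTER_CUBIC)
o=np.zeros((409,800,3),np.uint8);o[:,:440]=a;o[:270,440:]=cv2.resize(c["frame"],(360,270));cv2.imwrite("pics/t2.png",o[:,:,::-1])
E
```

```text
[604.81206931 -15.27358515  61.87233118] [-0.14381723 -0.37936293  1.21630164] [[2.0, -0.2, 81.9], ('turn about tool z', np.float64(-0.001), 'tilt', [0.0015, -0.0002, -1.0], 'j6', np.float64(-0.08))]
[269.0, 180.8, 372.1, 331.6]
(array([604.71, -13.15,  -2.17]), np.float64(183.86274509803923))
[272.7, 253.1, 332.2, 313.7]
(array([605.12, -10.21,  -1.44]), np.float64(133.26666666666665))
```

View pics/t2.png

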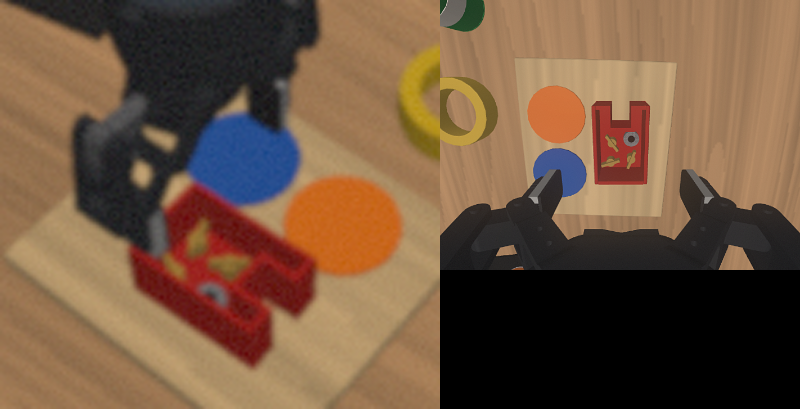

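Run:
```python
from h import *
c=capture("scene")
for v in(-11,0,11):
    for z in(60,80,100,120): print(v,z,proj(c,[604.8+43-.04*v*0,-15.3-1.6+v,z]).round(1).tolist())
w=capture("wrist")
for t,hl,hh,roi in(("orange",5,16,(140,140,260,260)),("blue",105,125,(140,250,260,360))):
    pass
```

```text
-11 60 [[275.1, 290.7]]
-11 80 [[273.9, 284.0]]
-11 100 [[272.7, 277.1]]
-11 120 [[271.5, 269.8]]
0 60 [[280.4, 294.1]]
0 80 [[279.4, 287.5]]
0 100 [[278.3, 280.6]]
0 120 [[277.2, 273.3]]
11 60 [[285.9, 297.6]]
11 80 [[285.0, 291.0]]
11 100 [[284.0, 284.1]]
11 120 [[283.1, 276.9]]
```

Call:
play_rows(targets=[[2, 0, 15, 0, 0, 0, 85], [0, 0, 15, 0, 0, 0, 85], [0, 0, 15, 0, 0, 0, 85], [0, 0, 10, 0, 0, 0, 85], [0, 0, 5, 0, 0, 0, 85]])

```text
clock: 18.43
tcp_pos: [603.7, -12.4, -0.8]
eef_rot: [-2.262, -2.178, 0.001]
wrist_force: [0.2, -0.3, -0.7]
grip_width: 0.996
grip_force: 0.0
```

Call:
play_rows(targets=[[0, 0, 4, 0, 0, 0, 72], [0, 0, 4, 0, 0, 0, 72], [0, 0, 0, 0, 0, 0, 72], [0, 0, 0, 0, 0, 0, 72]])

```text
clock: 18.77
tcp_pos: [604.5, -12.5, -7.4]
eef_rot: [2.263, 2.179, 0.0]
wrist_force: [-0.4, 0.4, 0.4]
grip_width: 0.846
grip_force: 0.0
```

Run:
```python
from h import *
S=read_state();print(S["tcp_pos"],S["wrist_force"],S["grip_width"],go([604.8,-13.3,-20],-2.2))
c=capture("scene");w=capture("wrist")
for v in(-11,11):
    for z in(20,40,60): print(v,z,proj(c,[604.8+36,-13.3-1.6+v,z]).round(1).tolist())
a=cv2.resize(c["frame"][200:330,230:370],(440,409),interpolation=cv2.INTER_CUBIC)
o=np.zeros((409,800,3),np.uint8);o[:,:440]=a;o[:270,440:]=cv2.resize(w["frame"],(360,270));cv2.imwrite("pics/t3.png",o[:,:,::-1])
```

```text
[604.48141219 -12.519781    -7.38790483] [-0.35365189  0.35650715  0.37274466] 0.8457887235675022 [[-0.8, 0.3, 12.6], ('turn about tool z', np.float64(0.0), 'tilt', [0.0004, -0.0001, -1.0], 'j6', np.float64(-0.08))]
-11 20 [[280.7, 300.8]]
-11 40 [[279.8, 294.7]]
-11 60 [[278.8, 288.3]]
11 20 [[291.1, 307.4]]
11 40 [[290.4, 301.4]]
11 60 [[289.6, 295.1]]
```

View pics/t3.png

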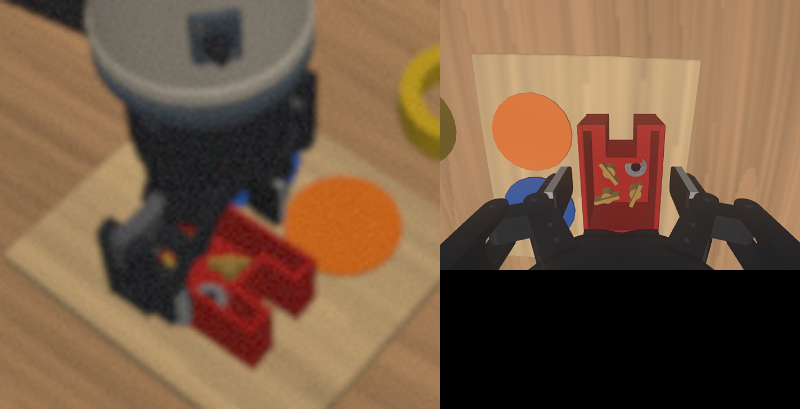

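Call:
play_rows(targets=[[-1, 0, 4, 0, 0, 0, 72], [0, 0, 4, 0, 0, 0, 72], [0, 0, 2, 0, 0, 0, 72], [0, 0, 0, 0, 0, 0, 66], [0, 0, 0, 0, 0, 0, 58]])

```text
clock: 19.28
tcp_pos: [604.1, -13.4, -17.9]
eef_rot: [-2.263, -2.179, 0.0]
wrist_force: [-0.0, -0.0, 0.1]
grip_width: 0.678
grip_force: 0.0
```

Call:
play_rows(targets=[[0, 0, 0, 0, 0, 0, 50], [0, 0, 0, 0, 0, 0, 50], [0, 0, 0, 0, 0, 0, 50], [0, 0, 0, 0, 0, 0, 50], [0, 0, 0, 0, 0, 0, 50]])

```text
clock: 19.7
tcp_pos: [604.2, -13.5, -17.5]
eef_rot: [2.263, 2.179, 0.0]
wrist_force: [-1.6, 1.3, 5.5]
grip_width: 0.647
grip_force: 64.3
```

Run:
```python
from tray import *
S=read_state();print(S["tcp_pos"],S["wrist_force"],S["grip_width"],S["grip_force"],go([473,303,200],13.5))
c=capture("wrist");r=regions_of(c,"tray_center")[0];l,t,rr,b=r["rect"]
print(r["rect"],fit(c,[604.8,-13.3,-2.2],12,(l-8,t-8,rr+8,b+8)))
# base pose from the top camera by silhouette
t=capture("top");m=regions_of(t,"base")[0]["mask"].astype(np.uint8)
cs=cv2.findContours(m,0,1)[0];hull=np.zeros_like(m);cv2.drawContours(hull,[cv2.convexHull(max(cs,key=cv2.contourArea))],-1,1,-1)
def cost(p,c,hull):
    a=np.radians(p[2]);Rz=np.array([[np.cos(a),-np.sin(a)],[np.sin(a),np.cos(a)]])
    P=np.array([[sx*30,sy*44] for sx in(-1,1) for sy in(-1,1)])@Rz.T+p[:2]
    q=proj(c,np.vstack([np.c_[P,np.full(4,z)] for z in(0,40)]))
    k=np.zeros((1920,2560),np.uint8);cv2.fillConvexPoly(k,cv2.convexHull((q*4).round().astype(np.int32)),1)
    return np.abs(cv2.resize(k*255,(640,480),interpolation=cv2.INTER_AREA)/255.-hull).sum()
p0=np.array([468,303,13.5]);o=minimize(cost,p0,args=(t,hull),method="Nelder-Mead",options=dict(initial_simplex=[p0,p0+[6,0,0],p0+[0,6,0],p0+[0,0,5]]));print("base",o.x,o.fun,hull.sum())
```

```text
[604.24404168 -13.46781712 -17.53944584] [-1.63190761  1.28197867  5.54375426] 0.647204395316902 64.28122043609619 [[311.3, -143.1, -217.6], ('turn about tool z', np.float64(-0.274), 'tilt', [0.0001, -0.0, -1.0], 'j6', np.float64(-0.08))]
[237.9, 204.7, 409.7, 417.5] (array([604.31, -12.86,  -2.23]), np.float64(2469.564705882353))Traceback (most recent call last):
  File "<stdin>", line 6, in <module>
IndexError: list index out of range
```

The tray is gripped (55 mm, 64 N). Lift it, then stop about 100 mm short of the base to look.

Call:
play_rows(targets=[[0, 0, -12, 0, 0, 0, 50], [0, 0, -25, 0, 0, 0, 50], [0, 0, -30, 0, 0, 0, 50], [0, 0, -30, 0, 0, 0, 50], [0, 0, -25, 0, 0, 0, 50]])

```text
clock: 20.32
tcp_pos: [604.4, -13.5, 106.9]
eef_rot: [2.263, 2.178, 0.001]
wrist_force: [1.1, -0.6, -1.8]
grip_width: 0.644
grip_force: 64.1
```

Call:
play_rows(targets=[[15, -9, -10, 0, 0, 0, 50], [30, -18, -10, 0, 0, 0, 50], [30, -18, 0, 0, 0, 0, 50], [30, -18, 0, 0, 0, 0, 50], [30, -18, 0, 0, 0, 0, 50]])

```text
clock: 20.73
tcp_pos: [527.1, 125.9, 124.8]
eef_rot: [2.264, 2.178, 0.0]
wrist_force: [1.0, 0.5, -2.0]
grip_width: 0.648
grip_force: 64.2
```

Call:
play_rows(targets=[[30, -18, 0, 0, 0, 0, 50], [30, -18, 0, 0, 0, 0, 50], [15, -11, 0, 0, 0, -0.09, 50], [0, 0, 0, 0, 0, -0.09, 50], [0, 0, 0, 0, 0, -0.09, 50]])

```text
clock: 21.15
tcp_pos: [482.9, 202.6, 124.6]
eef_rot: [-1.941, -2.47, 0.0]
wrist_force: [0.9, -1.5, -1.7]
grip_width: 0.645
grip_force: 64.1
```

Call:
play_rows(targets=[[0, 0, 0, 0, 0, 0, 50], [0, 0, 0, 0, 0, 0, 50], [0, 0, 0, 0, 0, 0, 50]])

```text
clock: 21.4
tcp_pos: [484.2, 201.1, 124.4]
eef_rot: [-1.954, -2.46, -0.0]
wrist_force: [0.3, 0.5, -2.6]
grip_width: 0.646
grip_force: 64.1
```

```bash
cat > base.py <<'E'
from h import *
from scipy.optimize import minimize
S=read_state();print(S["tcp_pos"],S["wrist_force"],S["grip_width"],S["grip_force"],go([473,303,100],13.5))
c=capture("wrist");save(c,"b1")
rs=regions_of(c,"base");print([(x["rect"],x["conf"]) for x in rs])
# predicted key, corners
print("pred",proj(c,[[466,332,62]]))
l,t,rr,b=rs[0]["rect"]
m=mask(c,20,34,150,80,(l-5,t-5,rr+5,b+5));yx=np.argwhere(m)[:,::-1];print("key px",yx.mean(0),len(yx),plane(c,[yx.mean(0)],55).round(1))
def cost(p,c,hull):
    a=np.radians(p[2]);Rz=np.array([[np.cos(a),-np.sin(a)],[np.sin(a),np.cos(a)]])
    P=np.array([[sx*30,sy*44] for sx in(-1,1) for sy in(-1,1)])@Rz.T+p[:2]
    q=proj(c,np.vstack([np.c_[P,np.full(4,z)] for z in(0,40)]))
    k=np.zeros((1920,2560),np.uint8);cv2.fillConvexPoly(k,cv2.convexHull((q*4).round().astype(np.int32)),1)
    return np.abs(cv2.resize(k*255,(640,480),interpolation=cv2.INTER_AREA)/255.-hull).sum()
mk=rs[0]["mask"].astype(np.uint8);cs=cv2.findContours(mk,0,1)[0];hull=np.zeros_like(mk);cv2.drawContours(hull,[cv2.convexHull(max(cs,key=cv2.contourArea))],-1,1,-1)
for p0 in([468,303,13.5],[474,305,10]):
    p0=np.array(p0);o=minimize(cost,p0,args=(c,hull),method="Nelder-Mead",options=dict(initial_simplex=[p0,p0+[6,0,0],p0+[0,6,0],p0+[0,0,5]]));print("base",o.x.round(2),o.fun,hull.sum())
    a=np.radians(o.x[2]);print("key from fit",o.x[:2]+31*np.array([-np.sin(a),np.cos(a)]))
E
python3 base.py
```

```text
[484.19918742 201.13600923 124.42384571] [ 0.31545508  0.50331518 -2.55243295] 0.6458727568939513 64.08947467803955 [[101.8, 12.2, 24.4], ('turn about tool z', np.float64(-0.007), 'tilt', [0.0, 0.0, -1.0], 'j6', np.float64(0.05))]
[([291.9, 18.9, 383.9, 153.5], 0.63)]
pred [[341.23896009  35.26140232]]
key px [338.29754601  33.86503067] 326 [[463.9 334.2  55. ]]
base [471.97 305.24  15.06] 199.69803921568626 11809
key from fit [463.91609165 335.17734827]
base [472.01 305.13  15.06] 203.09411764705882 11809
key from fit [463.95973485 335.06550038]
```

View pics/b1.png

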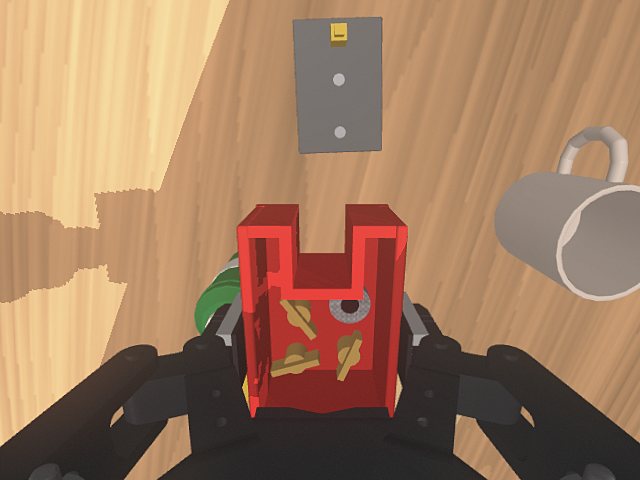

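The base is at (472, 304.8) with yaw 15°. Its key, at (338,34) in the picture, agrees with the fit. I'll go over it.

Call:
play_rows(targets=[[0, 0, 0, 0, 0, -0.033, 50], [26, 4, 5, 0, 0, 0, 50], [30, 4, 10, 0, 0, 0, 50], [30, 4, 15, 0, 0, 0, 50], [17, 3, 15, 0, 0, 0, 50]])

```text
clock: 21.92
tcp_pos: [471.8, 307.0, 79.1]
eef_rot: [1.91, 2.494, 0.002]
wrist_force: [0.5, -0.4, -1.7]
grip_width: 0.647
grip_force: 64.1
```

Call:
play_rows(targets=[[0, 0, 15, 0, 0, 0, 50], [0, 0, 5, 0, 0, 0, 50], [0, 0, 0, 0, 0, 0, 50], [0, 0, 0, 0, 0, 0, 50], [0, 0, 0, 0, 0, 0, 50]])

```text
clock: 22.33
tcp_pos: [472.4, 304.2, 60.1]
eef_rot: [1.91, 2.494, 0.001]
wrist_force: [-0.2, -0.7, -1.3]
grip_width: 0.643
grip_force: 64.1
```

Run:
```python
from h import *
S=read_state();print(S["tcp_pos"],S["wrist_force"],S["grip_width"],go([472,304.5,10.5],15))
c=capture("wrist")
m=mask(c,20,34,150,80,(200,100,440,330));yx=np.argwhere(m)[:,::-1]
n,l,st,ce=cv2.connectedComponentsWithStats(m.astype(np.uint8));print([(st[i].tolist(),ce[i].round(1).tolist()) for i in range(1,n) if st[i][4]>40], "key top pred",proj(c,[[464,334.7,62],[464,334.7,50]]).round(1).tolist())
t=S["tcp_pos"];a=np.radians(15);u=np.array([np.cos(a),np.sin(a)]);v=np.array([-u[1],u[0]])
zt=t[2]+17.5+12+40
print("slot corners pred",proj(c,[np.r_[t[:2]+.3*v+sx*10*u+y*v,zt] for sx in(-1,1) for y in(20,42)]).round().tolist())
cv2.imwrite("pics/b2.png",cv2.resize(c["frame"][60:380,140:500],(720,640))[:590,:,::-1])
```

```text
[472.41531674 304.17021056  60.12219176] [-0.24483824 -0.72331747 -1.32751416] 0.6425785508268227 [[0.4, -0.4, 49.6], ('turn about tool z', np.float64(0.002), 'tilt', [0.0009, 0.0004, -1.0], 'j6', np.float64(0.2))]
[([313, 199, 18, 23, 414], [321.5, 210.0])] key top pred [[322.0, 215.6], [321.9, 211.0]]
slot corners pred [[294.0, 290.0], [292.0, 227.0], [353.0, 290.0], [354.0, 227.0]]
```

View pics/b2.png

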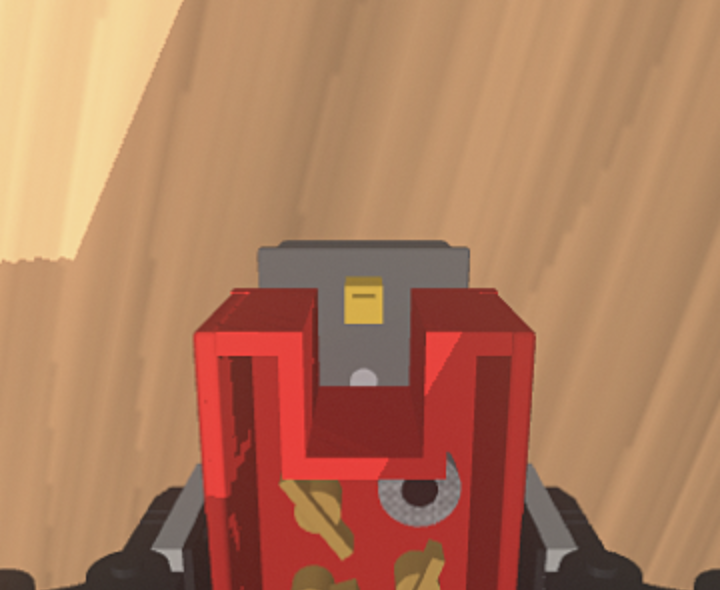

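The key, at (322,210), is centred between the slot walls. I'll lower it.

Call:
play_rows(targets=[[0, 0, 8, 0, 0, 0, 50], [0, 0, 10, 0, 0, 0, 50], [0, 0, 10, 0, 0, 0, 50], [0, 0, 9, 0, 0, 0, 50], [0, 0, 5, 0, 0, 0, 50]])

```text
clock: 22.8
tcp_pos: [471.0, 304.2, 15.5]
eef_rot: [-1.908, -2.495, 0.003]
wrist_force: [-0.1, 0.2, -2.3]
grip_width: 0.642
grip_force: 64.1
```

Call:
play_rows(targets=[[0, 0, 3, 0, 0, 0, 50], [0, 0, 1, 0, 0, 0, 50], [0, 0, 1, 0, 0, 0, 50], [0, 0, 0, 0, 0, 0, 50], [0, 0, 0, 0, 0, 0, 50]])

```text
clock: 23.22
tcp_pos: [472.0, 304.7, 12.6]
eef_rot: [1.908, 2.495, 0.001]
wrist_force: [0.3, -0.2, -2.0]
grip_width: 0.646
grip_force: 64.1
```

Call:
play_rows(targets=[[0, 0, 1, 0, 0, 0, 50], [0, 0, 1, 0, 0, 0, 50], [0, 0, 0, 0, 0, 0, 50], [0, 0, 0, 0, 0, 0, 50]])

```text
clock: 23.55
tcp_pos: [471.9, 304.7, 10.5]
eef_rot: [1.908, 2.495, 0.001]
wrist_force: [0.7, 0.4, 1.7]
grip_width: 0.643
grip_force: 64.2
```

Call:
play_rows(targets=[[0, 0, 0.5, 0, 0, 0, 50], [0, 0, 0, 0, 0, 0, 50], [0, 0, 0, 0, 0, 0, 62], [0, 0, 0, 0, 0, 0, 75], [0, 0, 0, 0, 0, 0, 85]])

```text
clock: 23.97
tcp_pos: [471.8, 304.6, 9.8]
eef_rot: [1.909, 2.495, 0.0]
wrist_force: [-0.1, 0.2, 0.1]
grip_width: 0.978
grip_force: 0.0
```

Call:
play_rows(targets=[[0, 0, 0, 0, 0, 0, 85], [0, 0, -15, 0, 0, 0, 85], [0, 0, -30, 0, 0, 0, 85], [0, 0, -35, 0, 0, 0, 85], [-30, 0, -30, 0, 0, 0, 85]])

```text
clock: 24.38
tcp_pos: [478.9, 278.9, 120.9]
eef_rot: [-1.905, -2.498, -0.002]
wrist_force: [0.5, -0.1, 0.4]
grip_width: 0.997
grip_force: 0.0
```

Call:
play_rows(targets=[[-35, 0, -25, 0, 0, 0, 85], [-35, 0, -20, 0, 0, 0, 85], [0, 0, 0, 0, 0, 0, 85], [0, 0, 0, 0, 0, 0, 85]])

```text
clock: 24.72
tcp_pos: [498.6, 208.4, 164.6]
eef_rot: [1.911, 2.492, 0.003]
wrist_force: [-0.0, 0.4, -0.4]
grip_width: 0.995
grip_force: 0.0
```

Run:
```python
from tray import *
S=read_state();print(S["tcp_pos"],S["wrist_force"],go([441,-247.5,165],-3.8),go([439.3,-247.5,165],-3.8))
c=capture("wrist");save(c,"s1")
r=regions_of(c,"tray_center")[0];l,t,rr,b=r["rect"];print(r["rect"])
for z in(38,40,45):print(z,fit(c,[472,305,15],z,(l-8,t-8,rr+8,b+8)))
s=capture("scene");r=regions_of(s,"tray_center")[0];l,t,rr,b=r["rect"]
for z in(35,40,45,50):print(z,fit(s,[472,305,15],z,(l-4,t-4,rr+4,b+4)))
o=np.zeros((450,800,3),np.uint8);o[:300,:400]=cv2.resize(c["frame"],(400,300));q=s["frame"][int(t)-25:int(b)+25,int(l)-25:int(rr)+25];o[:400,400:]=cv2.resize(q,(400,400));cv2.imwrite("pics/s2.png",o[:,:,::-1])
```

```text
[498.63116386 208.39255735 164.61594578] [-0.02830935  0.35713034 -0.35271486] [[-425.4, -173.9, -0.8], ('turn about tool z', np.float64(0.329), 'tilt', [0.0023, 0.0006, -1.0], 'j6', np.float64(0.02))] [[-424.9, -175.5, -0.8], ('turn about tool z', np.float64(0.329), 'tilt', [0.0023, 0.0006, -1.0], 'j6', np.float64(0.02))]
[280.7, 26.9, 366.3, 157.7]
38 (array([471.84, 305.49,  15.04]), np.float64(160.22745098039215))
40 (array([471.89, 305.11,  15.05]), np.float64(72.39607843137254))
45 (array([472.25, 304.12,  15.42]), np.float64(352.1372549019608))
35 (array([468.57, 308.55,  14.37]), np.float64(65.90196078431372))
40 (array([472.13, 308.29,  14.98]), np.float64(89.87843137254902))
45 (array([475.51, 307.72,  14.42]), np.float64(121.34117647058824))
50 (array([479.02, 306.6 ,  14.23]), np.float64(160.15686274509804))
```

View pics/s2.png

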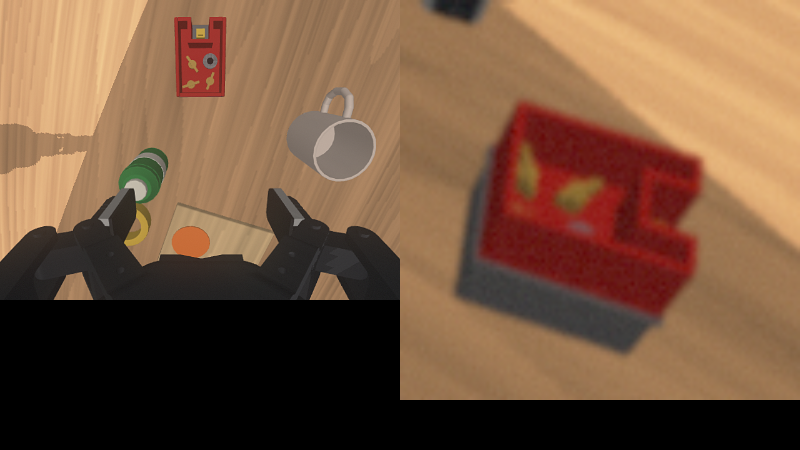

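The tray is seated: the fit gives z 40, (471.9, 305.1), yaw 15.05°, and the key shows in the slot at (200,33). I'll return for the orange can.

Call:
play_rows(targets=[[0, 0, 0, 0, 0, 0.11, 85], [0, 0, 0, 0, 0, 0.11, 85], [0, 0, 0, 0, 0, 0.109, 80], [-19, -1, 0, 0, 0, 0, 80], [-35, -2.2, 0, 0, 0, 0, 75]])

```text
clock: 25.33
tcp_pos: [490.8, 158.3, 162.6]
eef_rot: [-2.287, -2.152, 0.0]
wrist_force: [0.6, -0.6, 0.1]
grip_width: 0.878
grip_force: 0.0
```

Call:
play_rows(targets=[[-35, -2.2, 0, 0, 0, 0, 75], [-35, -2.2, 0, 0, 0, 0, 75], [-35, -2.2, 0, 0, 0, 0, 75], [-35, -2.2, 0, 0, 0, 0, 75], [-35, -2.2, 0, 0, 0, 0, 75]])

```text
clock: 25.75
tcp_pos: [468.0, -18.5, 162.8]
eef_rot: [-2.289, -2.15, 0.001]
wrist_force: [0.5, -0.3, 0.5]
grip_width: 0.876
grip_force: 0.0
```

Call:
play_rows(targets=[[-35, -2.2, 0, 0, 0, 0, 75], [-35, -2.2, 0, 0, 0, 0, 75], [-35, -2.2, 0, 0, 0, 0, 75], [-35, -2.2, 0, 0, 0, 0, 75], [-35, -2.2, 0, 0, 0, 0, 75]])

```text
clock: 26.17
tcp_pos: [446.1, -192.7, 162.8]
eef_rot: [-2.289, -2.15, 0.0]
wrist_force: [1.0, -0.2, 0.3]
grip_width: 0.877
grip_force: 0.0
```

Call:
play_rows(targets=[[-35, -2.2, 0, 0, 0, 0, 75], [-20, -1.5, 0, 0, 0, 0, 75], [0, 0, 25, 0, 0, 0, 75], [0, 0, 25, 0, 0, 0, 75], [0, 0, 15, 0, 0, 0, 75]])

```text
clock: 26.58
tcp_pos: [438.7, -245.6, 95.9]
eef_rot: [-2.289, -2.148, 0.001]
wrist_force: [-0.6, 0.5, -0.6]
grip_width: 0.879
grip_force: 0.0
```

Call:
play_rows(targets=[[0, 0, 0, 0, 0, 0, 75], [0, 0, 0, 0, 0, 0, 75], [0, 0, 0, 0, 0, 0, 75]])

```text
clock: 26.83
tcp_pos: [439.9, -246.3, 99.0]
eef_rot: [2.29, 2.15, 0.0]
wrist_force: [-0.3, -0.2, 1.1]
grip_width: 0.875
grip_force: 0.0
```

```bash
cat > noz.py <<'E'
from h import *
import sys
x,y,z=map(float,sys.argv[1:4])
c=capture("wrist");h=cv2.cvtColor(c["frame"],cv2.COLOR_RGB2HSV);q=proj(c,[x,y,z])[0].astype(int)
k=(h[...,1]<40)&(h[...,2]>185);n,l,st,ce=cv2.connectedComponentsWithStats(k.astype(np.uint8));i=l[q[1],q[0]];print(q,i,st[i],ce[i],plane(c,[ce[i]],z).round(1))
S=read_state();print(S["tcp_pos"],S["wrist_force"],S["grip_width"])
E
python3 noz.py 438.9 -247.4 108; python3 -c "
from h import *
print(go([439.3,-247.5,30],-3.8))"
```

```text
[319 280] 44 [ 286  258   64   49 2196] [317.0223133  282.23861566] [[ 437.3 -248.2  108. ]]
[ 440.07679984 -246.53035967   99.30786956] [0.03065757 0.09627992 0.09539198] 0.8811628160395033
[[-1.0, -0.8, 69.3], ('turn about tool z', np.float64(0.003), 'tilt', [0.0009, -0.0007, -1.0], 'j6', np.float64(-0.57))]
```

Call:
play_rows(targets=[[-1, -0.8, 20, 0, 0, 0.003, 75], [0, 0, 22, 0, 0, 0, 75], [0, 0, 15, 0, 0, 0, 75], [0, 0, 9, 0, 0, 0, 75], [0, 0, 3, 0, 0, 0, 75]])

```text
clock: 27.3
tcp_pos: [438.5, -247.3, 29.0]
eef_rot: [-2.294, -2.146, 0.0]
wrist_force: [0.3, 0.1, -0.2]
grip_width: 0.88
grip_force: 0.0
```

Call:
play_rows(targets=[[0, 0, 0, 0, 0, 0, 66], [0, 0, 0, 0, 0, 0, 56], [0, 0, 0, 0, 0, 0, 45], [0, 0, 0, 0, 0, 0, 45], [0, 0, 0, 0, 0, 0, 45]])

```text
clock: 27.72
tcp_pos: [439.1, -247.9, 30.8]
eef_rot: [2.293, 2.145, 0.0]
wrist_force: [-2.1, 0.2, 8.4]
grip_width: 0.587
grip_force: 60.7
```

Run:
```python
from h import *
S=read_state();print(S["tcp_pos"],S["wrist_force"],S["grip_width"],S["grip_force"],go([533,17.1,155],-3.8))
```

```text
[ 439.06497604 -247.93984673   30.75811548] [-2.05150548  0.19118587  8.42953795] 0.5869349198944896 60.66062271595001 [[270.6, 76.2, -124.4], ('turn about tool z', np.float64(-0.001), 'tilt', [0.0015, -0.0012, -1.0], 'j6', np.float64(-0.57))]
```

Call:
play_rows(targets=[[0, 0, -15, 0, 0, 0, 45], [0, 0, -25, 0, 0, 0, 45], [0, 0, -30, 0, 0, 0, 45], [0, 0, -30, 0, 0, 0, 45], [0, 0, -25, 0, 0, 0, 45]])

```text
clock: 28.13
tcp_pos: [438.7, -247.6, 157.3]
eef_rot: [2.293, 2.145, 0.001]
wrist_force: [1.2, -0.1, -2.2]
grip_width: 0.589
grip_force: 63.2
```

Call:
play_rows(targets=[[15, 6, 0, 0, 0, 0, 45], [30, 13, 0, 0, 0, 0, 45], [30, 13, 0, 0, 0, 0, 45], [30, 13, 0, 0, 0, 0, 45], [30, 13, 0, 0, 0, 0, 45]])

```text
clock: 28.55
tcp_pos: [505.9, -115.4, 155.5]
eef_rot: [2.294, 2.145, 0.001]
wrist_force: [0.7, -0.2, -3.0]
grip_width: 0.587
grip_force: 63.5
```

Call:
play_rows(targets=[[30, 13, 0, 0, 0, 0, 45], [15, 5, 0, 0, 0, 0, 45], [0, 0, 0, 0, 0, 0, 45], [0, 0, 0, 0, 0, 0, 45], [0, 0, 0, 0, 0, 0, 45]])

```text
clock: 28.97
tcp_pos: [526.2, -73.3, 154.9]
eef_rot: [2.294, 2.146, 0.0]
wrist_force: [-0.8, -0.2, -2.3]
grip_width: 0.586
grip_force: 63.5
```

Run:
```python
from h import *
S=read_state();print(S["tcp_pos"],S["wrist_force"],S["grip_width"],go([533,17.1,155],-3.8))
c=capture("wrist")
print(proj(c,[[532.5,17,15],[527.5,-57,15]]).round())
for t,hl,hh,n in(("orange",5,16,[532.5,17,15]),("blue",105,125,[527.5,-57,15])):
    q=proj(c,n)[0];m=mask(c,hl,hh,150,60,(q[0]-50,q[1]-50,q[0]+50,q[1]+50)).astype(np.uint8)
    k=max(cv2.findContours(m,0,1)[0],key=cv2.contourArea).reshape(-1,2)
    P=plane(c,cv2.convexHull(k).reshape(-1,2),15)[:,:2].astype(np.float32);print(t,cv2.boundingRect(k),cv2.minEnclosingCircle(P),cv2.fitEllipse(P))
# tilt-free check of held can: silhouette of nozzle
```

```text
[526.18374001 -73.30851082 154.92270212] [-0.84266824 -0.19680071 -2.26425896] 0.5863470519638904 [[90.7, 0.8, -0.1], ('turn about tool z', np.float64(-0.001), 'tilt', [0.0003, -0.0003, -1.0], 'j6', np.float64(-0.18))]
[[322. 113.]
 [322. 200.]]
orange (282, 73, 78, 82) ((531.28955078125, 15.878653526306152), 33.60137176513672) ((531.2720336914062, 15.850269317626953), (66.61998748779297, 66.85285949707031), 102.96244812011719)
blue (288, 216, 10, 10) ((498.98077392578125, -74.09331512451172), 5.279356956481934) ((499.99737548828125, -74.66461944580078), (3.194762945175171, 14.408127784729004), 35.42970275878906)
```

Call:
play_rows(targets=[[25, 0, 0, 0, 0, 0, 45], [30, 0.5, 0, 0, 0, 0, 45], [25, 0, 0, 0, 0, 0, 45], [10, 0, 10, 0, 0, 0, 45], [0, 0, 20, 0, 0, 0, 45]])

```text
clock: 29.43
tcp_pos: [534.3, 17.8, 125.9]
eef_rot: [2.292, 2.145, 0.005]
wrist_force: [0.9, -1.1, -1.8]
grip_width: 0.585
grip_force: 63.5
```

Call:
play_rows(targets=[[0, 0, 25, 0, 0, 0, 45], [0, 0, 25, 0, 0, 0, 45], [0, 0, 15, 0, 0, 0, 45], [0, 0, 10, 0, 0, 0, 45], [0, 0, 3, 0, 0, 0, 45]])

```text
clock: 29.85
tcp_pos: [532.0, 16.0, 45.0]
eef_rot: [-2.295, -2.144, 0.002]
wrist_force: [-0.6, -0.2, -1.9]
grip_width: 0.588
grip_force: 63.5
```

Call:
play_rows(targets=[[0, 0, 2, 0, 0, 0, 45], [0, 0, 0, 0, 0, 0, 45], [0, 0, 0, 0, 0, 0, 45]])

```text
clock: 30.1
tcp_pos: [533.5, 16.5, 45.3]
eef_rot: [2.294, 2.145, 0.001]
wrist_force: [0.3, -0.8, -2.1]
grip_width: 0.59
grip_force: 63.5
```

Run:
```python
from h import *
S=read_state();print(S["tcp_pos"],S["wrist_force"],S["grip_width"],go([532.8,16.7,41.4],-3.8))
```

```text
[533.53142833  16.51435205  45.30880306] [ 0.28826855 -0.77051866 -2.09033653] 0.58991153768742 [[0.1, -0.7, 3.9], ('turn about tool z', np.float64(-0.001), 'tilt', [0.0015, -0.0002, -1.0], 'j6', np.float64(-0.01))]
```

Call:
play_rows(targets=[[0, -0.5, 2, 0, 0, 0, 45], [0, 0, 1, 0, 0, 0, 45], [0, 0, 0.5, 0, 0, 0, 45], [0, 0, 0, 0, 0, 0, 45], [0, 0, 0, 0, 0, 0, 45]])

```text
clock: 30.52
tcp_pos: [532.7, 16.8, 41.8]
eef_rot: [2.294, 2.145, 0.001]
wrist_force: [-3.5, -0.1, 11.4]
grip_width: 0.585
grip_force: 65.0
```

Call:
play_rows(targets=[[0, 0, 0, 0, 0, 0, 45]])

```text
clock: 30.6
tcp_pos: [532.8, 16.8, 41.8]
eef_rot: [2.294, 2.145, 0.001]
wrist_force: [-3.3, 0.4, 10.7]
grip_width: 0.589
grip_force: 65.0
```

Call:
play_rows(targets=[[0, 0, 0, 0, 0, 0, 56], [0, 0, 0, 0, 0, 0, 66], [0, 0, 0, 0, 0, 0, 75], [0, 0, 0, 0, 0, 0, 75], [0, 0, -10, 0, 0, 0, 75]])

```text
clock: 31.02
tcp_pos: [531.4, 16.9, 50.0]
eef_rot: [-2.293, -2.144, 0.003]
wrist_force: [-0.8, 0.3, -0.8]
grip_width: 0.874
grip_force: 0.0
```

Call:
play_rows(targets=[[0, 0, -20, 0, 0, 0, 75], [0, 0, -35, 0, 0, 0, 75], [0, 0, -35, 0, 0, 0, 75], [0, 0, -25, 0, 0, 0, 75], [-18, -3, 0, 0, 0, 0, 75]])

```text
clock: 31.43
tcp_pos: [531.3, 0.4, 171.7]
eef_rot: [2.288, 2.144, 0.009]
wrist_force: [0.7, -0.3, 0.4]
grip_width: 0.878
grip_force: 0.0
```

Call:
play_rows(targets=[[-35, -5.5, 0, 0, 0, 0, 75], [-35, -5.5, 0, 0, 0, 0, 75], [-35, -5.5, 0, 0, 0, 0, 75], [-35, -5.5, 0, 0, 0, 0, 75], [-35, -5.5, 0, 0, 0, 0, 75]])

```text
clock: 31.85
tcp_pos: [488.4, -175.3, 166.8]
eef_rot: [2.294, 2.146, 0.0]
wrist_force: [2.2, -0.0, -0.1]
grip_width: 0.877
grip_force: 0.0
```

Call:
play_rows(targets=[[-35, -5.5, 0, 0, 0, 0, 75], [-35, -5.5, 0, 0, 0, 0, 75], [-35, -5.5, 0, 0, 0, 0, 75], [-35, -5.5, 0, 0, 0, 0, 75], [-35, -3.5, 0, 0, 0, 0, 75]])

```text
clock: 32.27
tcp_pos: [450.9, -348.2, 166.8]
eef_rot: [2.295, 2.145, -0.0]
wrist_force: [1.2, 0.9, 0.0]
grip_width: 0.876
grip_force: 0.0
```

Call:
play_rows(targets=[[0, 0, 25, 0, 0, 0, 75], [0, 0, 30, 0, 0, 0, 75], [0, 0, 15, 0, 0, 0, 75], [0, 0, 0, 0, 0, 0, 75], [0, 0, 0, 0, 0, 0, 75]])

```text
clock: 32.68
tcp_pos: [451.7, -346.5, 96.3]
eef_rot: [-2.294, -2.145, 0.0]
wrist_force: [-0.5, -0.3, -0.5]
grip_width: 0.879
grip_force: 0.0
```

```bash
python3 noz.py 452.2 -347 108; python3 -c "
from h import *
print(go([452.5,-346.9,29.6],-3.8))"
```

```text
[322 281] 26 [ 287  234   69   71 3225] [320.18635659 273.50976744] [[ 451.2 -342.6  108. ]]
[ 452.29215041 -346.89294296   97.13951641] [-0.09361001  0.10382936 -0.27909697] 0.8776554259391232
[[0.0, 0.2, 67.5], ('turn about tool z', np.float64(-0.001), 'tilt', [0.0006, -0.0006, -1.0], 'j6', np.float64(-0.69))]
```

Call:
play_rows(targets=[[0, 0.2, 20, 0, 0, 0, 75], [0, 0, 22, 0, 0, 0, 75], [0, 0, 14, 0, 0, 0, 75], [0, 0, 8, 0, 0, 0, 75], [0, 0, 3, 0, 0, 0, 75]])

```text
clock: 33.15
tcp_pos: [452.4, -346.8, 29.2]
eef_rot: [2.294, 2.146, 0.0]
wrist_force: [-0.9, 0.6, -0.3]
grip_width: 0.881
grip_force: 0.0
```

Call:
play_rows(targets=[[0, 0, 0, 0, 0, 0, 66], [0, 0, 0, 0, 0, 0, 56], [0, 0, 0, 0, 0, 0, 45], [0, 0, 0, 0, 0, 0, 45], [0, 0, 0, 0, 0, 0, 45]])

```text
clock: 33.57
tcp_pos: [452.7, -347.3, 30.5]
eef_rot: [2.293, 2.144, 0.0]
wrist_force: [-2.8, 1.4, 9.7]
grip_width: 0.587
grip_force: 60.6
```

Call:
play_rows(targets=[[0, 0, 0, 0, 0, 0, 45]])

```text
clock: 33.65
tcp_pos: [452.6, -347.3, 30.5]
eef_rot: [2.293, 2.144, 0.0]
wrist_force: [-2.4, 0.6, 9.5]
grip_width: 0.585
grip_force: 60.6
```

Run:
```python
from h import *
S=read_state();print(S["tcp_pos"],S["wrist_force"],S["grip_width"],S["grip_force"],go([528.5,-57.1,155],-3.8))
```

```text
[ 452.63113968 -347.29007395   30.54058048] [-2.35707737  0.6343742   9.53112661] 0.5854879140391723 60.59273421764374 [[294.4, 56.5, -124.8], ('turn about tool z', np.float64(-0.001), 'tilt', [0.0015, -0.0016, -1.0], 'j6', np.float64(-0.69))]
```

Call:
play_rows(targets=[[0, 0, -15, 0, 0, 0, 45], [0, 0, -25, 0, 0, 0, 45], [0, 0, -30, 0, 0, 0, 45], [0, 0, -30, 0, 0, 0, 45], [0, 0, -25, 0, 0, 0, 45]])

```text
clock: 34.07
tcp_pos: [452.3, -346.8, 156.8]
eef_rot: [2.293, 2.145, 0.0]
wrist_force: [1.6, -0.5, -2.8]
grip_width: 0.587
grip_force: 63.6
```

Call:
play_rows(targets=[[15, 4, 0, 0, 0, 0, 45], [29, 8, 0, 0, 0, 0, 45], [29, 8, 0, 0, 0, 0, 45], [29, 8, 0, 0, 0, 0, 45], [29, 8, 0, 0, 0, 0, 45]])

```text
clock: 34.48
tcp_pos: [497.0, -217.1, 154.8]
eef_rot: [2.294, 2.145, 0.0]
wrist_force: [-0.3, 1.0, -3.1]
grip_width: 0.584
grip_force: 64.0
```

Call:
play_rows(targets=[[29, 8, 0, 0, 0, 0, 45], [29, 8, 0, 0, 0, 0, 45], [15, 4.5, 0, 0, 0, 0, 45], [0, 0, 0, 0, 0, 0, 45], [0, 0, 0, 0, 0, 0, 45]])

```text
clock: 34.9
tcp_pos: [522.4, -146.2, 154.6]
eef_rot: [2.292, 2.147, 0.0]
wrist_force: [0.6, -0.5, -3.1]
grip_width: 0.588
grip_force: 64.0
```

```bash
python3 - <<'E'
from h import *
S=read_state();print(S["tcp_pos"],S["wrist_force"],S["grip_width"],go([528.5,-57.4,155],-3.8))
c=capture("wrist")
q=proj(c,[527.5,-57,15])[0];m=mask(c,105,125,150,60,(q[0]-50,q[1]-50,q[0]+50,q[1]+50)).astype(np.uint8)
k=max(cv2.findContours(m,0,1)[0],key=cv2.contourArea).reshape(-1,2)
P=plane(c,cv2.convexHull(k).reshape(-1,2),15)[:,:2].astype(np.float32);print(q,cv2.boundingRect(k),cv2.minEnclosingCircle(P),cv2.fitEllipse(P))
E
python3 noz.py 532 16.5 119
```

```text
[ 522.39439319 -146.17883244  154.63779697] [ 0.5732903  -0.54256501 -3.07928092] 0.5877476882058191 [[89.0, 0.3, -0.4], ('turn about tool z', np.float64(0.001), 'tilt', [0.0007, -0.0004, -1.0], 'j6', np.float64(-0.32))]
[320.49048142 114.6225741 ] (284, 75, 45, 24) ((516.776123046875, -34.183624267578125), 20.386619567871094) ((519.7793579101562, -44.86424255371094), (36.675750732421875, 51.44401550292969), 116.45771789550781)
[319 -44] 0 [     0      0    640    480 302712] [319.460583   238.01270184] [[ 521.4 -137.5  119. ]]
[ 522.04413041 -147.38482629  154.38902681] [-0.60864138 -0.01888599 -3.0612117 ] 0.5876049617424349
```

Call:
play_rows(targets=[[25, 0, 0, 0, 0, 0, 45], [30, 0.3, 0, 0, 0, 0, 45], [25, 0, 0, 0, 0, 0, 45], [9.5, 0, 10, 0, 0, 0, 45], [0, 0, 20, 0, 0, 0, 45]])

```text
clock: 35.42
tcp_pos: [529.8, -56.8, 125.4]
eef_rot: [2.291, 2.145, 0.004]
wrist_force: [1.2, -0.2, -2.1]
grip_width: 0.584
grip_force: 63.9
```

Call:
play_rows(targets=[[0, 0, 25, 0, 0, 0, 45], [0, 0, 25, 0, 0, 0, 45], [0, 0, 15, 0, 0, 0, 45], [0, 0, 10, 0, 0, 0, 45], [0, 0, 4, 0, 0, 0, 45]])

```text
clock: 35.83
tcp_pos: [527.7, -58.3, 43.6]
eef_rot: [-2.295, -2.144, 0.002]
wrist_force: [-1.5, 0.5, -3.7]
grip_width: 0.587
grip_force: 63.9
```

Call:
play_rows(targets=[[0, 0, 0, 0, 0, 0, 45], [0, 0, 0, 0, 0, 0, 45], [0, 0, 0, 0, 0, 0, 45]])

```text
clock: 36.08
tcp_pos: [529.1, -58.0, 45.9]
eef_rot: [2.294, 2.145, 0.001]
wrist_force: [0.6, 1.2, -3.1]
grip_width: 0.583
grip_force: 63.9
```

Run:
```python
from h import *
S=read_state();print(S["tcp_pos"],S["wrist_force"],S["grip_width"],go([528.4,-57.4,41.5],-3.8))
```

```text
[529.08617647 -57.95699484  45.9076365 ] [ 0.56410806  1.19874287 -3.14041448] 0.582579703133291 [[0.5, -0.7, 4.4], ('turn about tool z', np.float64(-0.001), 'tilt', [0.0016, -0.0004, -1.0], 'j6', np.float64(-0.15))]
```

Call:
play_rows(targets=[[0.5, -0.4, 2, 0, 0, 0, 45], [0, 0, 1.5, 0, 0, 0, 45], [0, 0, 0.6, 0, 0, 0, 45], [0, 0, 0, 0, 0, 0, 45], [0, 0, 0, 0, 0, 0, 45]])

```text
clock: 36.5
tcp_pos: [528.4, -57.1, 41.6]
eef_rot: [2.294, 2.145, 0.001]
wrist_force: [-3.3, 0.7, 9.3]
grip_width: 0.585
grip_force: 65.2
```

Call:
play_rows(targets=[[0, 0, 0, 0, 0, 0, 45]])

```text
clock: 36.58
tcp_pos: [528.3, -57.1, 41.6]
eef_rot: [2.294, 2.145, 0.001]
wrist_force: [-2.6, 0.5, 9.2]
grip_width: 0.589
grip_force: 65.2
```

Contact. Release, rise and back off to look from above.

Call:
play_rows(targets=[[0, 0, 0, 0, 0, 0, 56], [0, 0, 0, 0, 0, 0, 66], [0, 0, 0, 0, 0, 0, 75], [0, 0, 0, 0, 0, 0, 75], [0, 0, -10, 0, 0, 0, 75]])

```text
clock: 37.0
tcp_pos: [527.1, -56.9, 49.9]
eef_rot: [-2.293, -2.144, 0.002]
wrist_force: [-0.6, 0.6, -0.4]
grip_width: 0.877
grip_force: 0.0
```

Call:
play_rows(targets=[[0, 0, -20, 0, 0, 0, 75], [0, 0, -35, 0, 0, 0, 75], [0, 0, -35, 0, 0, 0, 75], [0, 0, -30, 0, 0, 0, 75], [-20, 0, -20, 0, 0, 0, 75]])

```text
clock: 37.42
tcp_pos: [527.4, -75.3, 194.7]
eef_rot: [2.291, 2.146, 0.004]
wrist_force: [0.5, 0.5, 0.8]
grip_width: 0.877
grip_force: 0.0
```

Call:
play_rows(targets=[[-20, 0, 0, 0, 0, 0, 75], [-10, 0, 0, 0, 0, 0, 75], [0, 0, 0, 0, 0, 0, 75], [0, 0, 0, 0, 0, 0, 75], [0, 0, 0, 0, 0, 0, 75]])

```text
clock: 37.83
tcp_pos: [524.2, -106.3, 190.3]
eef_rot: [-2.294, -2.145, 0.001]
wrist_force: [-0.3, -0.3, -0.4]
grip_width: 0.88
grip_force: 0.0
```

```bash
python3 noz.py 532.3 16.7 119; python3 noz.py 527.5 -57 119
python3 - <<'E'
from h import *
from scipy.optimize import least_squares
c=capture("wrist");print("shoulder ctr pred o/b",proj(c,[[532.3,16.7,119],[527.5,-57,119]]).round(1).tolist())
s=capture("scene")
for t in("can_orange_center","can_blue_center","tray_center","mug","driver","tape","disc_orange","disc_blue"):
    print(t,[(np.round(r["rect"]).tolist(),round(r["conf"],2)) for r in find_in(s,t)][:2])
# disc circle fit from outward visible rim (points on mask farther than 30 mm from expected centre)
for n,hl,hh,ctr in(("orange",5,16,(531.5,16.2)),("blue",100,130,(527,-57.5))):
    q=proj(c,[*ctr,15])[0];m=mask(c,hl,hh,130,50,(q[0]-70,q[1]-70,q[0]+70,q[1]+70))
    k=cv2.findContours(m.astype(np.uint8),0,1)[0];k=np.vstack([x.reshape(-1,2) for x in k])
    P=plane(c,k,15)[:,:2];d=np.hypot(*(P-ctr).T);P=P[(d>30)&(d<38)]
    f=least_squares(lambda p:np.hypot(*(P-p).T)-34,ctr,loss="soft_l1");an=np.degrees(np.arctan2(*(P-f.x).T[::-1]));print(n,f.x.round(1),len(P),np.percentile(an,[2,98]).round(),np.abs(f.fun).mean())
E
```

```text
[321  53] 2 [ 301   32   40   45 1412] [320.79745042  54.41288952] [[532.  16. 119.]]
[ 524.30701235 -106.17653808  190.33441212] [-0.51984259  0.30183197 -0.50189064] 0.8767898116987397
[321 168] 29 [ 303  148   38   39 1146] [321.04799302 167.34031414] [[527.2 -55.9 119. ]]
[ 524.38741214 -106.1811925   190.42736281] [-0.90046958  0.35729171  0.32428074] 0.8821041717164934
shoulder ctr pred o/b [[321.1, 53.4], [321.4, 168.9]]
can_orange_center [([410.0, 233.0, 450.0, 284.0], 0.84), ([328.0, 228.0, 357.0, 282.0], 0.68)]
can_blue_center [([290.0, 207.0, 322.0, 263.0], 0.83)]
tray_center [([484.0, 288.0, 549.0, 347.0], 0.78), ([474.0, 311.0, 537.0, 358.0], 0.33)]
mug [([390.0, 366.0, 475.0, 443.0], 0.96)]
driver [([113.0, 212.0, 196.0, 281.0], 0.67)]
tape [([356.0, 212.0, 397.0, 254.0], 0.81), ([183.0, 148.0, 294.0, 213.0], 0.71)]
disc_orange [([321.0, 262.0, 357.0, 286.0], 0.79)]
disc_blue [([290.0, 246.0, 324.0, 264.0], 0.67)]
orange [531.7  16.9] 177 [-177.  177.] 0.9854767986369497
blue [526.4 -60. ] 132 [ -8. 163.] 0.4513357831335359
```

```bash
python3 -c "
from rig import *
print(sign_off())"
```

```text
the job is handed in; nothing more can be done
None
```

The job is handed in, though I don't have a verdict: the tray is seated level on the grey base over the yellow key, and both cans stand upright on their own discs, within about 1 mm of where they started (blue's centring checked less directly than orange's); it took about 38 s.

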